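# Seat a transformer's lifting eye with a screwdriver as tommy bar

### The job

The lifting eye on top of the transformer is only finger-tight and must be fully home before the transformer is hoisted. Pick up the screwdriver, put its blade through the eye as a tommy bar and turn the eye clockwise (seen from above) until its collar is down hard on the boss; snug it firmly but do not wrench on against the stop, and do not take hold of the eye itself. Then draw the screwdriver out and lay it on the desk clear of the transformer, leaving the other things where they are.

Things in the scene. Friction and masses are not known exactly. Their poses are not given: they have to be found in the camera images.
- transformer: Mains transformer on the desk: dark laminated core, pale coil, steel feet and top strap, 104 (its y) x 88 (its x) mm, top strap 92 mm high; heavy, does not move. Origin: centre of its underside; z up. Two nuts on the strap, 40 mm to either side (y), reach 97 mm. From the middle of the strap a round steel boss, 29 mm across, rises to 108 mm above the desk.
- boss_face (a point): Centre of the boss's flat upper face, the seat of the eye's collar, 108 mm above the desk; z up. When the collar meets it the turning torque climbs steeply, about 20 N m per rad; 0.35 to 0.5 N m is snug, above 0.65 N m it is overstrained.
- lifting_eye: Steel lifting eye, M8 right-hand thread, in the boss: loop 36 mm outside, 20 mm inside, of 8 mm round bar, on a collar 20 mm across. Origin: centre of the collar's underside; z up along the screw, about which it turns; its y axis runs through the hole, either way alike. 0.35 to 0.95 rad are left to turn; the heading where it seats is not known. The thread drags with about 0.18 N m and holds it where left.
- eye_hole (a point): Centre of the eye's hole, 18 mm above the collar's underside, about 126 mm above the desk. The thin shaft must slew about 60 degrees from the hole's axis before it bears on both sides of the loop and carries it round.
- eye_collar (a point): Centre of the collar's underside. Its height over boss_face is the gap still to be closed: 0.07 to 0.19 mm at the start (0.2 mm per rad), too small to be measured here, so it must be felt.
- driver: Flat screwdriver with orange and black grip lying on the desk, 172 mm long, 70 g. Origin: underside of its middle; its y axis runs along it, handle towards +y, blade towards -y; the tool's axis lies 13 mm above the origin (its z). Handle 24 mm thick, y = -6 to +86 mm; shaft 6 mm thick, y = -78 to -6 mm; blade 6 x 2 mm, to y = -86 mm.
- blade_tip (a point): End of the screwdriver's blade, on its axis.
- handle_mid (a point): Middle of the screwdriver's handle, on its axis (y = +40 mm), a good place to grip.
- shaft_0 (a point): Point on the axis of the screwdriver's shaft at y = -62 mm, 24 mm from the tip.
- shaft_1 (a point): Point on the axis of the screwdriver's shaft at y = -44 mm, 42 mm from the tip.
- shaft_2 (a point): Point on the axis of the screwdriver's shaft at y = -26 mm, 60 mm from the tip.
- nine_volt: Dark 9 V block battery standing on the desk to the left in front, 18 x 26 x 48 mm, a bystander. Origin: centre of its underside.
- tape_measure: Red tape measure on the desk in front of the vice's left end, 32 x 76 x 63 mm, a bystander. Origin: centre of its underside.
- spanner: Combination spanner lying on the desk behind the vice, 115 mm long, a bystander. Origin: underside of its middle.

How it is judged:
By the outcome, as a careful person would: the job done as asked, in the order asked, and still so for the second after the job is handed in, with the robot touching nothing.
It also fails if it takes over 72 s, if anything falls off the work surface, if the arm or the gripper's body presses on something with over 40 N, if the wrist force passes 120 N, or if a joint passes its speed limit or range.

### The arm

A 6-joint arm with a two-finger parallel gripper is mounted at the origin on a cart in front of the work surface, level with it; the furniture and walls round the work are solid. World frame = base frame: x ahead of the robot, y to its left, z up, the work surface at z = 0. Lengths are in mm, angles in rad, forces in N, time in s.
With the tool pointing down it reaches from about 300 to 775 mm from the base axis. Payload 14.6 kg.
Tool frame: the origin (TCP) lies at the very end of the fingers, on their centre line; the grasp point (between the pads) lies 19 mm behind it; z points along the fingers, y is the line along which they close (so a half turn about z gives the same grasp; the last joint's range is limited). The gripper opens to 94 mm and grips with 3 to 60 N. Pads are 16 mm wide; open, the fingers measure 119 mm over their backs; the gripper's body (75 mm by 177 mm) begins 78 mm behind the grasp point.
Start: joints at [-1.36, 0.3, 1.521, -0, 1.321, -0.067], TCP at [150.826, -528.905, 205.446] pointing down, gripper open.
Joint ranges: [-3.03, 3.03], [-0.79, 2.21], [0.23, 2.52], [-1.04, 4.18], [0, 3.07], [-2.55, 2.55]. Speed limits (rad/s): [2.22, 2.22, 2.57, 3.14, 3.14, 3.14].

### API

Orientations are given as [roll, pitch, yaw] about the fixed x, y, z axes, in that order (R = Rz(yaw) Ry(pitch) Rx(roll)).
In Python, from cell import manip gives the robot as it stands. The module is installed in compiled form; this text tells all that it offers.
- The arm moves only by the shell command python3 -m inch 'ROWS' [FORCE]. ROWS is JSON, a list of rows, each an object of numbers: "gripper": the opening, from 0 (shut) to 1 (fully open); "dx", "dy", "dz": the shift along the world's x, y, z in m; "wx", "wy", "wz": the turn, a rotation vector about the world's x, y, z in degrees. A call has exactly 5 rows; each row is the pose to reach, as a shift and turn from the pose commanded when the call began; what a row does not reach only later rows make up. A row lasts 1/12 s, in which the tool goes at most 41.7 mm and 7.16 degrees, less where a joint would pass 70% of its speed; a pose out of reach is approached as far as the arm can. A call with a gripper value outside its range is refused whole. The fingers move at their own pace and stop on an object; FORCE is the grip in N (left out, the last holds). Time passes only in rows, so rows that repeat a pose let the fingers close, or fill a call up. It gives the time, the measured TCP pose, the force, the opening and the grip force at its end, in the units of the state.
- manip.read_state(): the state, without advancing time (a new reading comes with each control period).
- manip.camera(name): name is "scene" or "top" or "wrist"; returns the picture (480x640x3 uint8, blue, green, red); there is no depth.
- manip.camera_info(name): a dict with "camera_matrix" (3x3 intrinsics, pixels), "R" (3x3) and "t" (3): a world point X has camera coordinates R X + t; the wrist camera has in their place "tool_from_camera" (4x4, takes a point from camera to tool coordinates, whose origin is the TCP and whose axes are the flange's). Camera axes: x right, y down, z forward; pixel columns grow to the right and rows downward; lengths in mm; the calibration is good to about 2 mm. A picture is of the moment at which its call begins: read the wrist's pose just before it. camera_info takes no time and is no camera call.
- manip.sign_off(): hands the job in; it is judged then, once.
The state is a dict: "clock": time; "joints": joint angles; "qd": joint speeds; "effort": joint torques, N m; "eef_pos": TCP position; "eef_rot": TCP orientation; "wrist_force": force on the tool from outside, world axes, zero at the start; "moment": the same for the moment, N m; "finger_gap": finger opening in mm; "finger_force": force on a finger pad.
Only numpy, scipy, OpenCV 4.12 (cv2) and the standard library are available. Lean on these libraries where they do the work, as an engineer would, in place of code of your own. Each camera call takes 0.05 s, during which the arm holds its last target. There are 200 camera calls.

## Working session

There is one attempt and no reset: what is moved stays moved. The work goes in short steps, Python scripts to look and compute and a shell command to move; the robot and the scene stay as the last step left them, time stands still between calls to the robot, and variables do not carry over. Pictures are saved under pics/ and viewed, at most 10 in all, crops included, and the job is handed in when it is done.

```bash
mkdir -p pics; python3 - <<'E'
from cell import manip
import cv2,numpy as np
for n in ("scene","top"):
    im=manip.camera(n); cv2.imwrite(f"pics/{n}0.png",im)
    c=manip.camera_info(n); R=np.array(c["R"]);t=np.array(c["t"]); print(n,np.round(c["camera_matrix"],1).tolist(),np.round(R,3).tolist(),"pos",np.round(-R.T@t,0))
c=manip.camera_info("wrist");print(c)
s=manip.read_state();print({k:np.round(v,3).tolist() for k,v in s.items()})
E
```

```text
scene [[534.0, 0.0, 315.7], [0.0, 534.0, 240.4], [0.0, 0.0, 1.0]] [[-0.902, -0.432, -0.0], [-0.328, 0.684, -0.652], [0.282, -0.588, -0.758]] pos [-1.000e+00  9.810e+02  1.251e+03]
top [[482.0, 0.0, 324.6], [0.0, 482.0, 236.3], [0.0, 0.0, 1.0]] [[-0.002, -1.0, 0.018], [-0.995, 0.001, -0.103], [0.103, -0.018, -0.995]] pos [ 338.  115. 1137.]
{'camera_matrix': array([[424.57734089,   0.        , 315.50687128],
       [  0.        , 424.57734089, 239.30952312],
       [  0.        ,   0.        ,   1.        ]]), 'tool_from_camera': array([[-5.15928522e-04, -9.58875135e-01, -2.83827780e-01,
         8.31971832e+01],
       [ 9.99999862e-01, -4.67152023e-04, -2.39539595e-04,
        -2.73506951e-02],
       [ 9.70978397e-05, -2.83827864e-01,  9.58875244e-01,
        -1.78489106e+02],
       [ 0.00000000e+00,  0.00000000e+00,  0.00000000e+00,
         1.00000000e+00]])}
{'clock': 0.1, 'joints': [-1.36, 0.3, 1.522, -0.0, 1.321, -0.067], 'qd': [0.001, -0.001, -0.001, 0.0, 0.001, -0.0], 'effort': [0.002, -53.265, -35.328, 0.071, 0.024, -0.0], 'eef_pos': [150.77, -528.691, 204.965], 'eef_rot': [-3.141, -0.0, 0.278], 'wrist_force': [-0.589, 0.981, -0.572], 'moment': [0.003, -0.033, -0.023], 'finger_force': 0.0, 'finger_gap': 94.267}
```

View pics/top0.png

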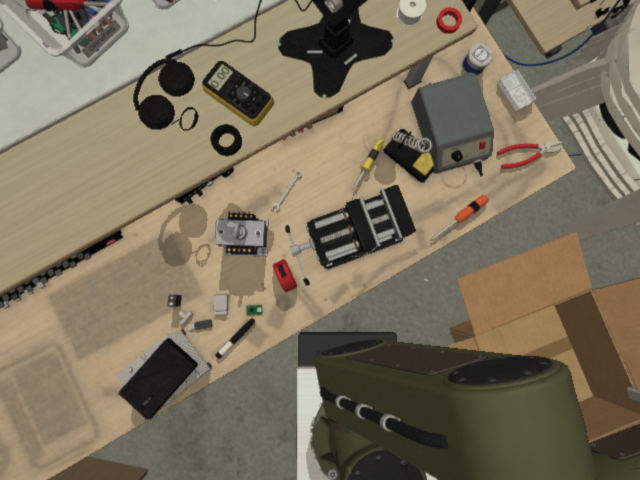

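View pics/scene0.png

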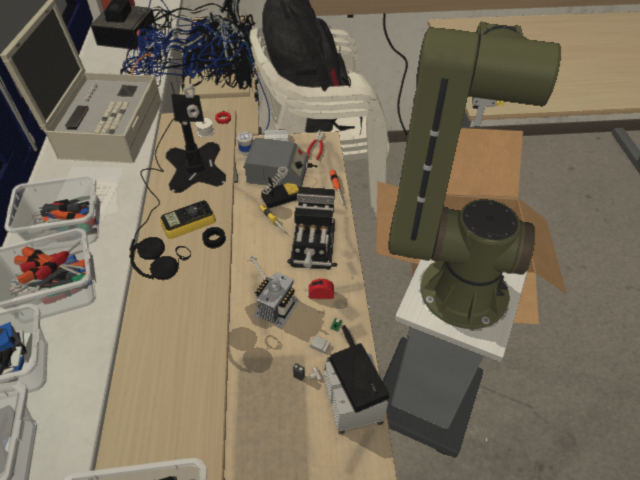

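The top view shows the orange driver with its handle at about (470,209) and its tip at about (432,243). The transformer is at (243,233) with the eye on it, the vice at (360,225), the tape at (285,275) and the spanner at (287,190). The scene view shows the transformer at (275,297) and the driver at (336,182).

```bash
cat > h.py <<'E'
from cell import manip
import cv2,numpy as np
from scipy.spatial.transform import Rotation as Ro
def cam(n):
    c=manip.camera_info(n);K=np.array(c["camera_matrix"])
    if n!="wrist":
        R=np.array(c["R"]);return K,R,np.array(c["t"])
    s=manip.read_state();T=np.eye(4);T[:3,:3]=Ro.from_euler("xyz",s["eef_rot"]).as_matrix();T[:3,3]=s["eef_pos"]
    W=np.linalg.inv(T@np.array(c["tool_from_camera"]));return K,W[:3,:3],W[:3,3]
def ray(C,p):
    K,R,t=C;d=R.T@np.linalg.inv(K)@[p[0],p[1],1];return -R.T@t,d
def onz(C,p,z):
    o,d=ray(C,p);return o+d*(z-o[2])/d[2]
def proj(C,X):
    K,R,t=C;q=K@(R@np.array(X,float)+t);return q[:2]/q[2]
def tri(C1,p1,C2,p2):
    o1,d1=ray(C1,p1);o2,d2=ray(C2,p2)
    A=np.stack([d1,-d2],1);s=np.linalg.lstsq(A,o2-o1,rcond=None)[0]
    a=o1+d1*s[0];b=o2+d2*s[1];return (a+b)/2,np.linalg.norm(a-b)
E
python3 - <<'E'
from h import *
T=cv2.imread("pics/top0.png");S=cv2.imread("pics/scene0.png");C=cam("top")
a=cv2.resize(T[195:275,200:300],(400,320),interpolation=3);b=cv2.resize(S[245:325,235:335],(400,320),interpolation=3)
d=cv2.resize(T[185:255,420:500],(400,350),interpolation=3)
o=np.zeros((670,800,3),np.uint8);o[:320,:400]=a;o[:320,400:]=b;o[320:,:400]=d
cv2.imwrite("pics/c1.png",cv2.resize(o,(700,586)))
hsv=cv2.cvtColor(T,cv2.COLOR_BGR2HSV)
m=cv2.inRange(hsv,(3,150,120),(16,255,255));m[:,:440]=0;m[:185]=0;m[240:]=0;m[:,495:]=0
p=cv2.findNonZero(m);print(cv2.boundingRect(p),cv2.fitLine(p,2,0,.01,.01).ravel())
for n,q,z in (("tip",(432,243),13),("butt",(487,198),13),("tr",(243,233),110),("vice",(310,250),50),("vice",(415,235),50),("tape",(285,275),63)):print(n,np.round(onz(C,q,z)))
E
```

```text
(456, 195, 32, 27) [  0.7929772  -0.6092513 470.86234   208.56276  ]
tip [ 438. -158.   13.]
butt [ 545. -292.   13.]
tr [451. 271. 110.]
vice [419. 128.  50.]
vice [ 453. -111.   50.]
tape [363. 183.  63.]
```

View pics/c1.png

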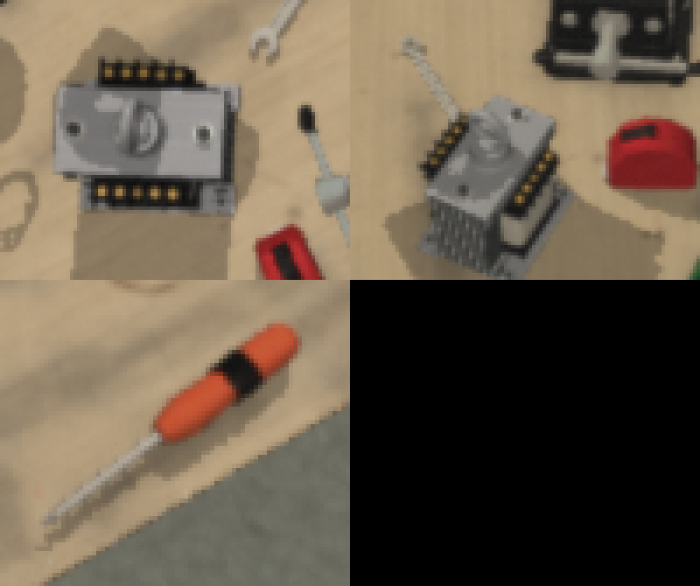

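The crop shows the driver lying near the desk edge. Its tip-to-butt length measures 171 mm against 172 given. The transformer strap has its eye at about (241,232) in the top image. I'll move over the handle at about (517,-257) and turn the tool to line up with it.

```bash
python3 -m inch '[{"dx":0.024,"dy":0.018,"wz":7,"gripper":0.6},{"dx":0.049,"dy":0.036,"wz":14,"gripper":0.6},{"dx":0.073,"dy":0.054,"wz":21,"gripper":0.6},{"dx":0.098,"dy":0.072,"wz":28,"gripper":0.6},{"dx":0.122,"dy":0.09,"wz":35,"gripper":0.6}]'
python3 -m inch '[{"dx":0.024,"dy":0.018,"wz":7},{"dx":0.049,"dy":0.036,"wz":14},{"dx":0.073,"dy":0.054,"wz":21},{"dx":0.098,"dy":0.072,"wz":28},{"dx":0.122,"dy":0.09,"wz":35}]'
python3 -m inch '[{"dx":0.024,"dy":0.018,"dz":-0.01,"wz":7},{"dx":0.049,"dy":0.036,"dz":-0.02,"wz":14},{"dx":0.073,"dy":0.054,"dz":-0.03,"wz":21},{"dx":0.098,"dy":0.072,"dz":-0.04,"wz":28},{"dx":0.122,"dy":0.09,"dz":-0.05,"wz":35}]'
python3 -m inch '[{"wz":7},{"wz":7.7},{"wz":7.7},{"wz":7.7},{"wz":7.7}]'
python3 - <<'E'
from h import *
s=manip.read_state();C=cam("wrist");im=manip.camera("wrist");cv2.imwrite("pics/w1.png",im)
print(s["clock"],np.round(s["eef_pos"],1),np.degrees(s["eef_rot"]).round(1))
hsv=cv2.cvtColor(im,cv2.COLOR_BGR2HSV);m=cv2.inRange(hsv,(3,150,100),(16,255,255))
p=cv2.findNonZero(m);print(cv2.boundingRect(p),cv2.minAreaRect(p))
g=[onz(C,q.ravel(),13) for q in p];g=np.array(g)[:,:2];c=g.mean(0);u,sv,v=np.linalg.svd(g-c,full_matrices=False)
t=(g-c)@v[0];n=(g-c)@v[1];print(c,v[0],np.degrees(np.arctan2(v[0][1],v[0][0])),"ends",c+v[0]*t.min(),c+v[0]*t.max(),"n",n.min(),n.max())
E
```

```text
0.1 [ 150.8 -528.7  205. ] [-179.9   -0.    15.9]
(166, 0, 474, 367) ((402.49993896484375, 182.99996948242188), (472.99993896484375, 365.99993896484375), 0.0)
[ 197.72843745 -609.29584675] [-0.00548977 -0.99998493] -90.3145420080852 ends [ 198.93991108 -388.62062228] [ 196.36356935 -857.91254777] n -206.07418820723615 151.28613369906967validation failed for argument at $[0]...
validation failed for argument at $[0]...
validation failed for argument at $[0]...
validation failed for argument at $[0]...
```

View pics/w1.png

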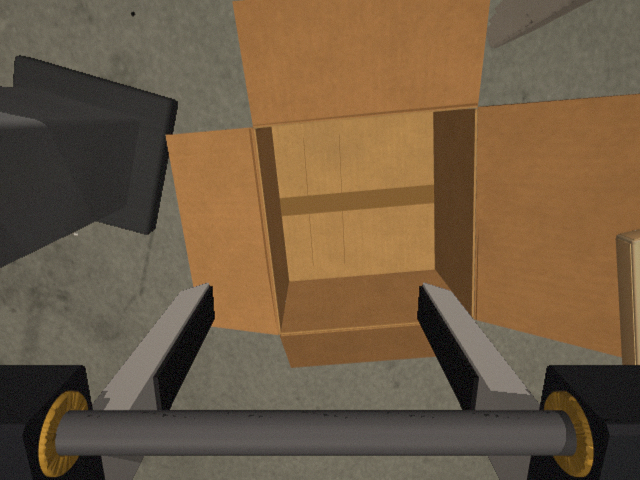

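The picture shows only the carton on the floor, because the arm didn't move: the rows were refused. I'll try again with every key filled in.

```bash
python3 -m inch '[{"gripper":0.6,"dx":0.024,"dy":0.018,"dz":0,"wx":0,"wy":0,"wz":7},{"gripper":0.6,"dx":0.049,"dy":0.036,"dz":0,"wx":0,"wy":0,"wz":14},{"gripper":0.6,"dx":0.073,"dy":0.054,"dz":0,"wx":0,"wy":0,"wz":21},{"gripper":0.6,"dx":0.098,"dy":0.072,"dz":0,"wx":0,"wy":0,"wz":28},{"gripper":0.6,"dx":0.122,"dy":0.09,"dz":0,"wx":0,"wy":0,"wz":35}]'
```

```text
clock: 0.57
eef_pos: [273.8, -437.8, 205.3]
eef_rot: [-3.141, -0.0, 0.894]
wrist_force: [0.7, -0.5, -0.3]
finger_gap: 63.9
finger_force: 0.0
```

```bash
python3 -m inch '[{"gripper":0.6,"dx":0.024,"dy":0.018,"dz":0,"wx":0,"wy":0,"wz":7},{"gripper":0.6,"dx":0.049,"dy":0.036,"dz":0,"wx":0,"wy":0,"wz":14},{"gripper":0.6,"dx":0.073,"dy":0.054,"dz":0,"wx":0,"wy":0,"wz":21},{"gripper":0.6,"dx":0.098,"dy":0.072,"dz":0,"wx":0,"wy":0,"wz":28},{"gripper":0.6,"dx":0.122,"dy":0.09,"dz":0,"wx":0,"wy":0,"wz":35}]'
python3 -m inch '[{"gripper":0.6,"dx":0.024,"dy":0.018,"dz":-0.01,"wx":0,"wy":0,"wz":7},{"gripper":0.6,"dx":0.049,"dy":0.036,"dz":-0.02,"wx":0,"wy":0,"wz":14},{"gripper":0.6,"dx":0.073,"dy":0.054,"dz":-0.03,"wx":0,"wy":0,"wz":21},{"gripper":0.6,"dx":0.098,"dy":0.072,"dz":-0.04,"wx":0,"wy":0,"wz":28},{"gripper":0.6,"dx":0.122,"dy":0.09,"dz":-0.05,"wx":0,"wy":0,"wz":35}]'
python3 -m inch '[{"gripper":0.6,"dx":0,"dy":0,"dz":0,"wx":0,"wy":0,"wz":7},{"gripper":0.6,"dx":0,"dy":0,"dz":0,"wx":0,"wy":0,"wz":7.7},{"gripper":0.6,"dx":0,"dy":0,"dz":0,"wx":0,"wy":0,"wz":7.7},{"gripper":0.6,"dx":0,"dy":0,"dz":0,"wx":0,"wy":0,"wz":7.7},{"gripper":0.6,"dx":0,"dy":0,"dz":0,"wx":0,"wy":0,"wz":7.7}]'
cat > drv.py <<'E'
from h import *
s=manip.read_state();C=cam("wrist");im=manip.camera("wrist");cv2.imwrite("pics/w2.png",im)
print(s["clock"],np.round(s["eef_pos"],1),np.degrees(s["eef_rot"]).round(1))
hsv=cv2.cvtColor(im,cv2.COLOR_BGR2HSV);m=cv2.inRange(hsv,(3,150,100),(16,255,255))
n,l,st,_=cv2.connectedComponentsWithStats(m);print(st[1:][st[1:,4]>100].tolist())
m[380:]=0
p=cv2.findNonZero(m)
g=[onz(C,q.ravel(),13) for q in p];g=np.array(g)[:,:2];c=g.mean(0);u,sv,v=np.linalg.svd(g-c,full_matrices=False)
t=(g-c)@v[0];n=(g-c)@v[1];print(c,np.degrees(np.arctan2(v[0][1],v[0][0])),"ends",c+v[0]*t.min(),c+v[0]*t.max(),"n",n.min(),n.max())
E
python3 drv.py
```

```text
clock: 0.98
eef_pos: [395.9, -347.7, 205.3]
eef_rot: [-3.141, -0.0, 1.506]
wrist_force: [0.8, -0.3, -0.4]
finger_gap: 56.3
finger_force: 0.0
clock: 1.4
eef_pos: [517.9, -257.7, 154.8]
eef_rot: [-3.141, -0.0, 2.117]
wrist_force: [0.0, -0.5, -0.7]
finger_gap: 56.7
finger_force: 0.0
clock: 1.82
eef_pos: [516.4, -259.6, 155.9]
eef_rot: [3.141, 0.001, 2.241]
wrist_force: [-0.2, 0.4, -0.9]
finger_gap: 56.2
finger_force: 0.0
1.8167 [ 516.4 -259.6  155.9] [180.    0.  128.4]
[[0, 62, 41, 17, 150], [38, 74, 70, 26, 250], [76, 88, 139, 263, 17030], [55, 95, 31, 98, 757], [312, 161, 31, 62, 1616], [46, 165, 25, 75, 468], [310, 243, 30, 36, 912], [0, 292, 75, 118, 4385]]
[ 403.30133518 -348.13162283] -91.93778723565134 ends [ 409.896414   -153.20511658] [ 396.79153913 -540.53748143] n -287.981372319876 153.70641250773298
```

View pics/w2.png

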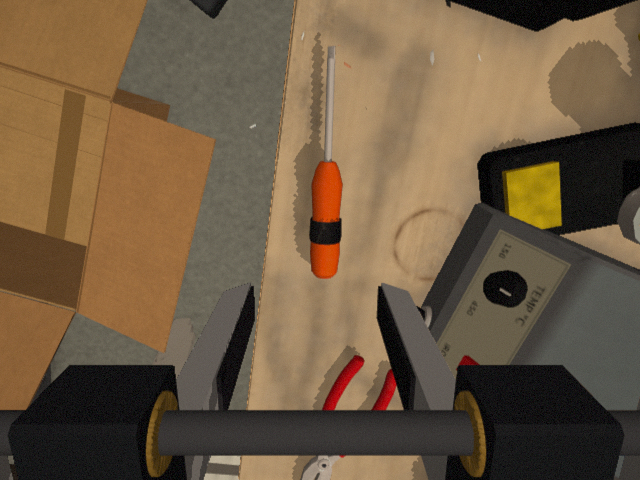

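The wrist view shows the driver standing nearly upright in the image, with its tip at (331,47), grip start at (328,161) and butt at (324,278). The soldering station sits to the right of the fingers.

```bash
python3 - <<'E'
from h import *
C=cam("wrist");t=onz(C,(331,48),13);b=onz(C,(324,277),13);g=onz(C,(328,161),13)
d=(b-t)/np.linalg.norm(b-t);print(t,b,np.linalg.norm(b-t),np.linalg.norm(g-t),"axis",np.degrees(np.arctan2(d[1],d[0])))
e=np.array(manip.read_state()["eef_pos"]);T=(t+b)/2+d*40
print("handle_mid",T,"delta",T-e)
for q in ((430,310),(480,210),(640,260)):print([np.round(onz(C,q,z)[:2]) for z in (0,60,90)])
E
```

```text
[ 446.34939188 -153.40873852   13.        ] [ 549.39409119 -289.73070014   13.        ] 170.88559704094715 77.82483525573828 axis -52.91465206981845
handle_mid [ 521.99190171 -253.4792457    13.        ] delta [   5.54635321    6.06033446 -142.86069798]
[array([ 644., -261.]), array([ 612., -249.]), array([ 596., -243.])]
[array([ 615., -171.]), array([ 588., -175.]), array([ 575., -177.])]
[array([ 750., -118.]), array([ 699., -132.]), array([ 673., -139.])]
```

```bash
python3 - <<'E'
from h import *
C=cam("wrist");T=cam("top")
print(tri(C,(505,288),T,(456,156)))
for q in ((482,207),(430,310)):print([np.round(proj(T,onz(C,q,z))) for z in (0,40,80)])
T0=cv2.imread("pics/top0.png");cv2.imwrite("pics/st.png",cv2.resize(T0[60:190,395:525],(650,600),interpolation=3))
E
```

```text
(array([ 630.55376827, -202.75891018,   75.83033101]), np.float64(1.166106084663639))
[array([433., 171.]), array([439., 174.]), array([445., 178.])]
[array([471., 159.]), array([473., 163.]), array([476., 168.])]
```

View pics/st.png

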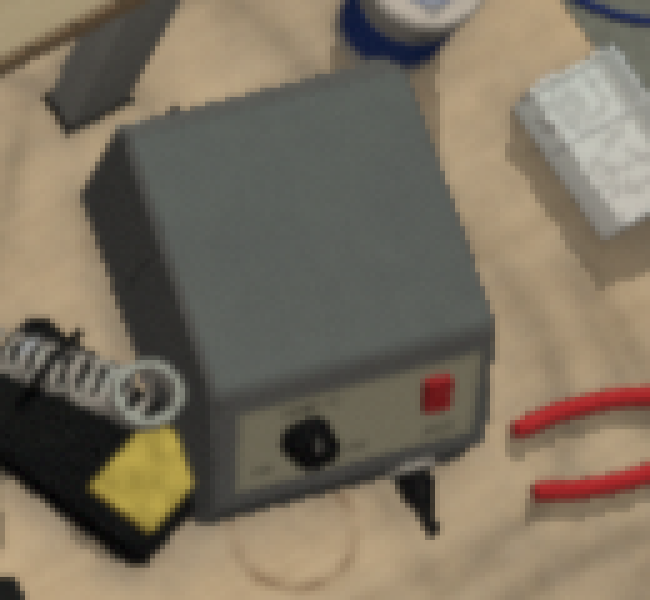

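The station's front face (the knob triangulates to (631,-203,76)) clears the gripper body by about 20 mm. I'll descend and grip.

```bash
python3 -m inch '[{"gripper":0.6,"dx":0.0055,"dy":0.006,"dz":-0.03,"wx":0,"wy":0,"wz":-1.3},{"gripper":0.6,"dx":0.0055,"dy":0.006,"dz":-0.06,"wx":0,"wy":0,"wz":-1.3},{"gripper":0.6,"dx":0.0055,"dy":0.006,"dz":-0.09,"wx":0,"wy":0,"wz":-1.3},{"gripper":0.6,"dx":0.0055,"dy":0.006,"dz":-0.115,"wx":0,"wy":0,"wz":-1.3},{"gripper":0.6,"dx":0.0055,"dy":0.006,"dz":-0.13,"wx":0,"wy":0,"wz":-1.3}]'
python3 -m inch '[{"gripper":0.6,"dx":0,"dy":0,"dz":-0.01,"wx":0,"wy":0,"wz":0},{"gripper":0.6,"dx":0,"dy":0,"dz":-0.019,"wx":0,"wy":0,"wz":0},{"gripper":0.6,"dx":0,"dy":0,"dz":-0.022,"wx":0,"wy":0,"wz":0},{"gripper":0.6,"dx":0,"dy":0,"dz":-0.022,"wx":0,"wy":0,"wz":0},{"gripper":0.3,"dx":0,"dy":0,"dz":-0.022,"wx":0,"wy":0,"wz":0}]' 10
```

```text
clock: 2.28
eef_pos: [521.0, -252.8, 22.9]
eef_rot: [-3.141, -0.002, 2.22]
wrist_force: [-0.7, 0.2, -0.4]
finger_gap: 56.4
finger_force: 0.0
clock: 2.7
eef_pos: [522.7, -253.2, 4.3]
eef_rot: [3.141, 0.001, 2.222]
wrist_force: [0.7, -0.5, 0.3]
finger_gap: 52.4
finger_force: 0.0
```

```bash
python3 -m inch '[{"gripper":0,"dx":0,"dy":0,"dz":0,"wx":0,"wy":0,"wz":0},{"gripper":0,"dx":0,"dy":0,"dz":0,"wx":0,"wy":0,"wz":0},{"gripper":0,"dx":0,"dy":0,"dz":0,"wx":0,"wy":0,"wz":0},{"gripper":0,"dx":0,"dy":0,"dz":0,"wx":0,"wy":0,"wz":0},{"gripper":0,"dx":0,"dy":0,"dz":0,"wx":0,"wy":0,"wz":0}]' 20
python3 -m inch '[{"gripper":0,"dx":0,"dy":0,"dz":0,"wx":0,"wy":0,"wz":0},{"gripper":0,"dx":0,"dy":0,"dz":0,"wx":0,"wy":0,"wz":0},{"gripper":0,"dx":0,"dy":0,"dz":0,"wx":0,"wy":0,"wz":0},{"gripper":0,"dx":0,"dy":0,"dz":0.01,"wx":0,"wy":0,"wz":0},{"gripper":0,"dx":0,"dy":0,"dz":0.02,"wx":0,"wy":0,"wz":0}]' 50
```

```text
clock: 3.12
eef_pos: [522.4, -253.0, 3.7]
eef_rot: [3.141, 0.0, 2.222]
wrist_force: [-1.1, -0.1, 2.2]
finger_gap: 23.2
finger_force: 20.0
clock: 3.53
eef_pos: [522.0, -252.7, 23.7]
eef_rot: [-3.141, -0.001, 2.222]
wrist_force: [0.8, 0.3, -1.3]
finger_gap: 22.4
finger_force: 50.0
```

Gripped (gap 22.4 mm, 50 N) and lifted. Next I'll carry it near the transformer and look at the eye.

```bash
python3 -m inch '[{"gripper":0,"dx":0,"dy":0.005,"dz":0.038,"wx":0,"wy":0,"wz":0},{"gripper":0,"dx":0,"dy":0.01,"dz":0.076,"wx":0,"wy":0,"wz":0},{"gripper":0,"dx":0,"dy":0.015,"dz":0.114,"wx":0,"wy":0,"wz":-3},{"gripper":0,"dx":-0.005,"dy":0.02,"dz":0.152,"wx":0,"wy":0,"wz":-6},{"gripper":0,"dx":-0.01,"dy":0.03,"dz":0.19,"wx":0,"wy":0,"wz":-9}]'
python3 -m inch '[{"gripper":0,"dx":-0.008,"dy":0.03,"dz":0.002,"wx":0,"wy":0,"wz":-3},{"gripper":0,"dx":-0.016,"dy":0.06,"dz":0.004,"wx":0,"wy":0,"wz":-6},{"gripper":0,"dx":-0.024,"dy":0.09,"dz":0.006,"wx":0,"wy":0,"wz":-9},{"gripper":0,"dx":-0.032,"dy":0.12,"dz":0.006,"wx":0,"wy":0,"wz":-12},{"gripper":0,"dx":-0.04,"dy":0.15,"dz":0.006,"wx":0,"wy":0,"wz":-14}]'
python3 -m inch '[{"gripper":0,"dx":-0.006,"dy":0.035,"dz":0,"wx":0,"wy":0,"wz":-3},{"gripper":0,"dx":-0.012,"dy":0.07,"dz":0,"wx":0,"wy":0,"wz":-6},{"gripper":0,"dx":-0.018,"dy":0.105,"dz":0,"wx":0,"wy":0,"wz":-9},{"gripper":0,"dx":-0.025,"dy":0.14,"dz":0,"wx":0,"wy":0,"wz":-12},{"gripper":0,"dx":-0.032,"dy":0.153,"dz":0,"wx":0,"wy":0,"wz":-14}]'
python3 -m inch '[{"gripper":0,"dx":0,"dy":0,"dz":0,"wx":0,"wy":0,"wz":0},{"gripper":0,"dx":0,"dy":0,"dz":0,"wx":0,"wy":0,"wz":0},{"gripper":0,"dx":0,"dy":0,"dz":0,"wx":0,"wy":0,"wz":0},{"gripper":0,"dx":0,"dy":0,"dz":0,"wx":0,"wy":0,"wz":0},{"gripper":0,"dx":0,"dy":0,"dz":0,"wx":0,"wy":0,"wz":0}]'
python3 - <<'E'
from h import *
s=manip.read_state();im=manip.camera("wrist");cv2.imwrite("pics/w3.png",im)
print(s["clock"],np.round(s["eef_pos"],1),np.degrees(s["eef_rot"]).round(1))
E
```

```text
clock: 3.95
eef_pos: [511.8, -222.8, 216.3]
eef_rot: [3.141, 0.001, 2.062]
wrist_force: [-0.1, 0.7, -1.5]
finger_gap: 22.5
finger_force: 50.0
clock: 4.37
eef_pos: [471.6, -71.6, 220.5]
eef_rot: [3.141, 0.0, 1.818]
wrist_force: [0.6, 0.0, -1.4]
finger_gap: 22.3
finger_force: 50.0
clock: 4.78
eef_pos: [439.5, 83.2, 220.4]
eef_rot: [3.141, -0.001, 1.575]
wrist_force: [-0.2, -0.6, -0.3]
finger_gap: 22.7
finger_force: 50.0
clock: 5.2
eef_pos: [440.6, 79.2, 219.5]
eef_rot: [3.142, 0.0, 1.575]
wrist_force: [0.0, 0.0, 0.2]
finger_gap: 22.5
finger_force: 50.0
5.2 [440.6  79.2 219.5] [180.    0.   90.3]
```

View pics/w3.png

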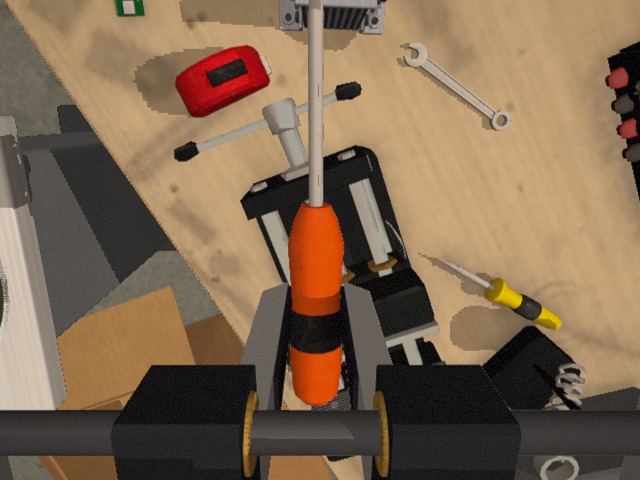

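The wrist view shows the driver held straight at column 316 with its tip going off the top edge. The transformer is just at the top edge (330,15), and the vice, tape and spanner are in their places. I'll shift so the eye comes into view beside the shaft.

```bash
python3 -m inch '[{"gripper":0,"dx":-0.015,"dy":0.033,"dz":-0.005,"wx":0,"wy":0,"wz":0},{"gripper":0,"dx":-0.03,"dy":0.066,"dz":-0.01,"wx":0,"wy":0,"wz":0},{"gripper":0,"dx":-0.045,"dy":0.099,"dz":-0.015,"wx":0,"wy":0,"wz":0},{"gripper":0,"dx":-0.06,"dy":0.125,"dz":-0.02,"wx":0,"wy":0,"wz":0},{"gripper":0,"dx":-0.06,"dy":0.125,"dz":-0.02,"wx":0,"wy":0,"wz":0}]'
python3 -m inch '[{"gripper":0,"dx":0,"dy":0,"dz":0,"wx":0,"wy":0,"wz":0},{"gripper":0,"dx":0,"dy":0,"dz":0,"wx":0,"wy":0,"wz":0},{"gripper":0,"dx":0,"dy":0,"dz":0,"wx":0,"wy":0,"wz":0},{"gripper":0,"dx":0,"dy":0,"dz":0,"wx":0,"wy":0,"wz":0},{"gripper":0,"dx":0,"dy":0,"dz":0,"wx":0,"wy":0,"wz":0}]'
python3 - <<'E'
from h import *
C=cam("wrist");s=manip.read_state();im=manip.camera("wrist");cv2.imwrite("pics/w4.png",im)
p=proj(C,(451,271,126));print(p,s["eef_pos"])
x,y=max(0,int(p[0])-110),max(0,int(p[1])-90)
cv2.imwrite("pics/w4c.png",cv2.resize(im[y:y+180,x:x+220],None,fx=3.3,fy=3.3,interpolation=3));print(x,y)
E
```

```text
clock: 5.67
eef_pos: [378.3, 207.7, 198.7]
eef_rot: [-3.14, -0.0, 1.579]
wrist_force: [0.2, -0.0, -1.0]
finger_gap: 22.5
finger_force: 50.0
clock: 6.08
eef_pos: [380.8, 204.4, 199.5]
eef_rot: [3.141, -0.0, 1.575]
wrist_force: [-0.5, 0.5, -0.9]
finger_gap: 22.7
finger_force: 50.0
[436.64358225 143.8213936 ] [380.79643806 204.42348498 199.54894511]
326 53
```

View pics/w4c.png

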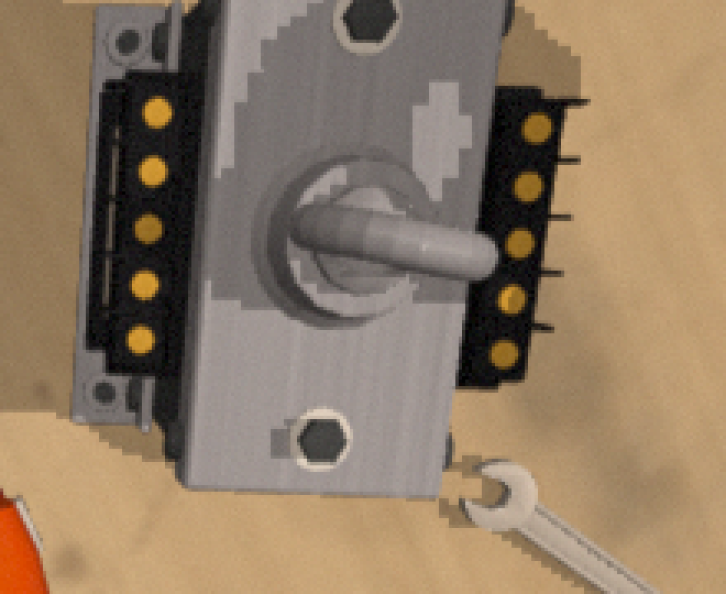

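The crop shows the strap with nuts at (438.4,58.5) and (423.6,185.7) in full-picture pixels. The eye loop is seen almost edge-on, running from about (416,121) to (475,131). I'll work out the centre, the headings and the height of the back bench.

```bash
python3 - <<'E'
from h import *
C=cam("wrist");a=onz(C,(438.4,58.5),97);b=onz(C,(423.6,185.7),97)
print("nuts",a,b,np.linalg.norm(a-b),"centre",(a+b)/2,"y axis hdg",np.degrees(np.arctan2(*(a-b)[[1,0]])))
c=(a+b)/2;cam0=-C[1].T@C[2];print("cam",cam0,"cam hdg from eye",np.degrees(np.arctan2(*(cam0-c)[[1,0]])))
f=lambda x,y:(326+x/3.3,53+y/3.3)
# loop ends: bar centre at left foot-side and right top; loop plane through vertical axis
for h in range(-40,21,5):
    u=np.array([np.cos(np.radians(h)),np.sin(np.radians(h)),0]);e=np.r_[c[:2],126]
    P=[proj(C,e+14*u*np.cos(k)+14*np.array([0,0,1])*np.sin(k)) for k in np.radians([180,135,90,45,0])]
    print(h,[((p-[326,53])*3.3).round().astype(int).tolist() for p in P])
T=cam("top");S=cam("scene")
for n,p,q in (("ring",(227,140),(214,237)),("meter",(238,95),(188,219)),("stand",(322,60),(196,170)),("hp",(176,80),(152,246)),("edge",(204,196),(230,290))):print(n,tri(T,p,S,q))
E
```

```text
nuts [455.6978359  320.38669247  97.        ] [452.59208984 241.97882653  97.        ] 78.46935134187004 centre [454.14496287 281.1827595   97.        ] y axis hdg 87.73169231163689
cam [380.34036078 287.74484919 378.00746665] cam hdg from eye 174.91909767958657
-40 [[331, 186], [364, 203], [414, 243], [448, 282], [445, 294]]
-35 [[327, 192], [361, 207], [414, 243], [451, 278], [450, 288]]
-30 [[322, 199], [357, 211], [414, 243], [454, 273], [455, 282]]
-25 [[319, 205], [355, 216], [414, 243], [457, 268], [458, 276]]
-20 [[315, 212], [352, 221], [414, 243], [460, 264], [462, 269]]
-15 [[313, 219], [350, 226], [414, 243], [462, 259], [465, 263]]
-10 [[311, 226], [349, 232], [414, 243], [463, 253], [467, 256]]
-5 [[309, 233], [348, 237], [414, 243], [465, 248], [468, 248]]
0 [[308, 241], [347, 242], [414, 243], [465, 243], [469, 241]]
5 [[308, 248], [347, 248], [414, 243], [466, 237], [470, 234]]
10 [[309, 255], [347, 253], [414, 243], [466, 232], [470, 227]]
15 [[310, 262], [348, 258], [414, 243], [465, 227], [469, 219]]
20 [[311, 269], [349, 263], [414, 243], [464, 222], [468, 212]]
ring (array([619.74126176, 286.81123848, 223.9658152 ]), np.float64(0.5166980250336408))
meter (array([709.86166166, 266.76260034, 229.17276841]), np.float64(2.9285739931255113))
stand (array([785.07021156, 104.99068121, 236.67628921]), np.float64(15.446488957640844))
hp (array([735.9730983 , 385.63878867, 234.33909222]), np.float64(0.3495078235088602))
edge (array([535.50890852, 354.64337821, 126.00734992]), np.float64(14.856006179626496))
```

Two findings change the plan:
- The back bench is a shelf about 220 mm high, roughly 95 mm behind the eye, so the handle must stay on the robot's side of the eye.
- With this grasp the last joint would run out of range before the worst-case seat, at about φ = -216°.

So I'll lay the driver back where it was and regrip it turned by half a turn.

```bash
python3 -m inch '[{"gripper":0,"dx":0.009,"dy":-0.03,"dz":0.008,"wx":0,"wy":0,"wz":2.4},{"gripper":0,"dx":0.018,"dy":-0.06,"dz":0.016,"wx":0,"wy":0,"wz":4.8},{"gripper":0,"dx":0.027,"dy":-0.09,"dz":0.02,"wx":0,"wy":0,"wz":7.2},{"gripper":0,"dx":0.037,"dy":-0.12,"dz":0.02,"wx":0,"wy":0,"wz":9.6},{"gripper":0,"dx":0.047,"dy":-0.152,"dz":0.02,"wx":0,"wy":0,"wz":12.3}]'
python3 -m inch '[{"gripper":0,"dx":0.009,"dy":-0.03,"dz":0,"wx":0,"wy":0,"wz":2.4},{"gripper":0,"dx":0.018,"dy":-0.06,"dz":0,"wx":0,"wy":0,"wz":4.8},{"gripper":0,"dx":0.027,"dy":-0.09,"dz":0,"wx":0,"wy":0,"wz":7.2},{"gripper":0,"dx":0.037,"dy":-0.12,"dz":0,"wx":0,"wy":0,"wz":9.6},{"gripper":0,"dx":0.047,"dy":-0.152,"dz":0,"wx":0,"wy":0,"wz":12.3}]'
python3 -m inch '[{"gripper":0,"dx":0.009,"dy":-0.03,"dz":-0.01,"wx":0,"wy":0,"wz":2.4},{"gripper":0,"dx":0.018,"dy":-0.06,"dz":-0.02,"wx":0,"wy":0,"wz":4.8},{"gripper":0,"dx":0.027,"dy":-0.09,"dz":-0.04,"wx":0,"wy":0,"wz":7.2},{"gripper":0,"dx":0.037,"dy":-0.12,"dz":-0.06,"wx":0,"wy":0,"wz":9.6},{"gripper":0,"dx":0.047,"dy":-0.152,"dz":-0.08,"wx":0,"wy":0,"wz":12.3}]'
python3 -m inch '[{"gripper":0,"dx":0,"dy":0,"dz":-0.03,"wx":0,"wy":0,"wz":0},{"gripper":0,"dx":0,"dy":0,"dz":-0.06,"wx":0,"wy":0,"wz":0},{"gripper":0,"dx":0,"dy":0,"dz":-0.09,"wx":0,"wy":0,"wz":0},{"gripper":0,"dx":0,"dy":0,"dz":-0.11,"wx":0,"wy":0,"wz":0},{"gripper":0,"dx":0,"dy":0,"dz":-0.12,"wx":0,"wy":0,"wz":0}]'
```

```text
clock: 6.55
eef_pos: [427.7, 51.4, 219.9]
eef_rot: [3.141, 0.0, 1.793]
wrist_force: [0.4, 0.3, -1.7]
finger_gap: 22.4
finger_force: 50.0
clock: 6.97
eef_pos: [474.5, -100.8, 219.6]
eef_rot: [3.141, 0.0, 2.007]
wrist_force: [-0.1, 0.6, -0.1]
finger_gap: 22.3
finger_force: 50.0
clock: 7.38
eef_pos: [521.4, -252.8, 138.5]
eef_rot: [3.141, 0.0, 2.222]
wrist_force: [1.1, 1.4, -1.0]
finger_gap: 22.1
finger_force: 50.0
clock: 7.8
eef_pos: [519.9, -250.7, 16.5]
eef_rot: [-3.14, -0.004, 2.22]
wrist_force: [0.5, 0.1, -0.8]
finger_gap: 22.5
finger_force: 50.0
```

```bash
python3 -m inch '[{"gripper":0,"dx":0,"dy":0,"dz":-0.007,"wx":0,"wy":0,"wz":0},{"gripper":0,"dx":0,"dy":0,"dz":-0.013,"wx":0,"wy":0,"wz":0},{"gripper":0,"dx":0,"dy":0,"dz":-0.015,"wx":0,"wy":0,"wz":0},{"gripper":0,"dx":0,"dy":0,"dz":-0.015,"wx":0,"wy":0,"wz":0},{"gripper":0,"dx":0,"dy":0,"dz":-0.015,"wx":0,"wy":0,"wz":0}]'
python3 -m inch '[{"gripper":0.6,"dx":0,"dy":0,"dz":0,"wx":0,"wy":0,"wz":0},{"gripper":0.6,"dx":0,"dy":0,"dz":0,"wx":0,"wy":0,"wz":0},{"gripper":0.6,"dx":0,"dy":0,"dz":0,"wx":0,"wy":0,"wz":0},{"gripper":0.6,"dx":0,"dy":0,"dz":0,"wx":0,"wy":0,"wz":0},{"gripper":0.6,"dx":0,"dy":0,"dz":0,"wx":0,"wy":0,"wz":0}]'
python3 -m inch '[{"gripper":0.6,"dx":0,"dy":0,"dz":0.03,"wx":0,"wy":0,"wz":0},{"gripper":0.6,"dx":0,"dy":0,"dz":0.06,"wx":0,"wy":0,"wz":0},{"gripper":0.6,"dx":0,"dy":0,"dz":0.1,"wx":0,"wy":0,"wz":-7},{"gripper":0.6,"dx":0,"dy":0,"dz":0.14,"wx":0,"wy":0,"wz":-14},{"gripper":0.6,"dx":0,"dy":0,"dz":0.14,"wx":0,"wy":0,"wz":-20}]'
python3 - <<'E'
from h import *
C=cam("wrist");im=manip.camera("wrist");cv2.imwrite("pics/w5.png",im);s=manip.read_state()
hsv=cv2.cvtColor(im,cv2.COLOR_BGR2HSV);m=cv2.inRange(hsv,(5,190,150),(14,255,255))
n,l,st,c=cv2.connectedComponentsWithStats(m)
for i in range(1,n):
    if st[i,4]>300:print(st[i].tolist(),c[i].round(),onz(C,c[i],13).round(1))
E
```

```text
clock: 8.22
eef_pos: [521.8, -251.1, 5.4]
eef_rot: [3.141, 0.001, 2.22]
wrist_force: [-0.8, 0.5, -0.9]
finger_gap: 22.1
finger_force: 50.0
clock: 8.63
eef_pos: [521.4, -251.0, 4.6]
eef_rot: [3.141, 0.0, 2.22]
wrist_force: [0.3, -0.4, 0.5]
finger_gap: 52.3
finger_force: 0.0
clock: 9.05
eef_pos: [523.8, -252.3, 152.6]
eef_rot: [3.134, 0.008, 1.865]
wrist_force: [0.6, -0.5, 1.4]
finger_gap: 56.6
finger_force: 0.0
[285, 162, 38, 61, 1411] [303. 193.] [ 508.6 -231.3   13. ]
[310, 237, 32, 39, 813] [327. 257.] [ 541.5 -274.7   13. ]
```

The driver is back on its old line (heading -52.8°). Now I'll make the half turn and regrip.

```bash
for i in 1 2 3 4; do python3 -m inch '[{"gripper":0.6,"dx":0,"dy":0,"dz":0,"wx":0,"wy":0,"wz":-7},{"gripper":0.6,"dx":0,"dy":0,"dz":0,"wx":0,"wy":0,"wz":-14},{"gripper":0.6,"dx":0,"dy":0,"dz":0,"wx":0,"wy":0,"wz":-21},{"gripper":0.6,"dx":0,"dy":0,"dz":0,"wx":0,"wy":0,"wz":-28},{"gripper":0.6,"dx":0,"dy":0,"dz":0,"wx":0,"wy":0,"wz":-35}]' >/tmp/o; done; cat /tmp/o
python3 -m inch '[{"gripper":0.6,"dx":0,"dy":0,"dz":-0.01,"wx":0,"wy":0,"wz":-7},{"gripper":0.6,"dx":0,"dy":0,"dz":-0.03,"wx":0,"wy":0,"wz":-14},{"gripper":0.6,"dx":0,"dy":0,"dz":-0.05,"wx":0,"wy":0,"wz":-20},{"gripper":0.6,"dx":0,"dy":0,"dz":-0.07,"wx":0,"wy":0,"wz":-20},{"gripper":0.6,"dx":0,"dy":0,"dz":-0.07,"wx":0,"wy":0,"wz":-20}]'
```

```text
clock: 10.77
eef_pos: [520.9, -250.7, 143.4]
eef_rot: [3.142, 0.002, -0.576]
wrist_force: [0.6, 0.7, -0.7]
finger_gap: 56.8
finger_force: 0.0
clock: 11.18
eef_pos: [519.2, -249.8, 70.0]
eef_rot: [3.139, 0.007, -0.919]
wrist_force: [-1.4, 0.7, -0.5]
finger_gap: 56.7
finger_force: 0.0
```

```bash
python3 -m inch '[{"gripper":0.6,"dx":0,"dy":0,"dz":-0.025,"wx":0,"wy":0,"wz":0},{"gripper":0.6,"dx":0,"dy":0,"dz":-0.05,"wx":0,"wy":0,"wz":0},{"gripper":0.6,"dx":0,"dy":0,"dz":-0.063,"wx":0,"wy":0,"wz":0},{"gripper":0.6,"dx":0,"dy":0,"dz":-0.07,"wx":0,"wy":0,"wz":0},{"gripper":0.3,"dx":0,"dy":0,"dz":-0.07,"wx":0,"wy":0,"wz":0}]' 10
python3 -m inch '[{"gripper":0,"dx":0,"dy":0,"dz":0,"wx":0,"wy":0,"wz":0},{"gripper":0,"dx":0,"dy":0,"dz":0,"wx":0,"wy":0,"wz":0},{"gripper":0,"dx":0,"dy":0,"dz":0,"wx":0,"wy":0,"wz":0},{"gripper":0,"dx":0,"dy":0,"dz":0,"wx":0,"wy":0,"wz":0},{"gripper":0,"dx":0,"dy":0,"dz":0,"wx":0,"wy":0,"wz":0}]' 20
python3 -m inch '[{"gripper":0,"dx":0,"dy":0,"dz":0,"wx":0,"wy":0,"wz":0},{"gripper":0,"dx":0,"dy":0,"dz":0,"wx":0,"wy":0,"wz":0},{"gripper":0,"dx":0,"dy":0,"dz":0,"wx":0,"wy":0,"wz":0},{"gripper":0,"dx":0,"dy":0,"dz":0.01,"wx":0,"wy":0,"wz":0},{"gripper":0,"dx":0,"dy":0,"dz":0.03,"wx":0,"wy":0,"wz":0}]' 60
```

```text
clock: 11.6
eef_pos: [520.9, -250.7, 3.7]
eef_rot: [3.141, 0.002, -0.92]
wrist_force: [-0.3, -0.6, -0.3]
finger_gap: 52.6
finger_force: 0.0
clock: 12.02
eef_pos: [521.7, -251.1, 5.2]
eef_rot: [-3.141, -0.001, -0.921]
wrist_force: [-0.3, 1.1, 4.9]
finger_gap: 23.1
finger_force: 20.0
clock: 12.43
eef_pos: [520.1, -250.3, 33.2]
eef_rot: [3.14, 0.004, -0.921]
wrist_force: [0.3, 0.4, -0.8]
finger_gap: 22.2
finger_force: 60.0
```

```bash
python3 -m inch '[{"gripper":0,"dx":0,"dy":0,"dz":0.04,"wx":0,"wy":0,"wz":0},{"gripper":0,"dx":0,"dy":0,"dz":0.08,"wx":0,"wy":0,"wz":0},{"gripper":0,"dx":-0.005,"dy":0,"dz":0.12,"wx":0,"wy":0,"wz":5},{"gripper":0,"dx":-0.01,"dy":0,"dz":0.16,"wx":0,"wy":0,"wz":12},{"gripper":0,"dx":-0.02,"dy":0,"dz":0.195,"wx":0,"wy":0,"wz":19}]'
for i in 1 2 3 4 5 6; do python3 -m inch '[{"gripper":0,"dx":-0.004,"dy":0.013,"dz":0,"wx":0,"wy":0,"wz":7},{"gripper":0,"dx":-0.008,"dy":0.026,"dz":0,"wx":0,"wy":0,"wz":14},{"gripper":0,"dx":-0.012,"dy":0.039,"dz":0,"wx":0,"wy":0,"wz":21},{"gripper":0,"dx":-0.016,"dy":0.052,"dz":0,"wx":0,"wy":0,"wz":28},{"gripper":0,"dx":-0.02,"dy":0.065,"dz":0,"wx":0,"wy":0,"wz":35}]' >/tmp/o; done; cat /tmp/o
python3 -m inch '[{"gripper":0,"dx":0,"dy":0,"dz":0,"wx":0,"wy":0,"wz":7},{"gripper":0,"dx":0,"dy":0,"dz":0,"wx":0,"wy":0,"wz":14},{"gripper":0,"dx":0,"dy":0,"dz":0,"wx":0,"wy":0,"wz":21},{"gripper":0,"dx":0,"dy":0,"dz":0,"wx":0,"wy":0,"wz":28},{"gripper":0,"dx":0,"dy":0,"dz":0,"wx":0,"wy":0,"wz":35}]'
python3 -m inch '[{"gripper":0,"dx":0,"dy":0,"dz":0,"wx":0,"wy":0,"wz":7},{"gripper":0,"dx":0,"dy":0,"dz":0,"wx":0,"wy":0,"wz":14},{"gripper":0,"dx":0,"dy":0,"dz":0,"wx":0,"wy":0,"wz":21},{"gripper":0,"dx":0,"dy":0,"dz":0,"wx":0,"wy":0,"wz":28},{"gripper":0,"dx":0,"dy":0,"dz":0,"wx":0,"wy":0,"wz":32.7}]'
python3 -c "
from h import *
s=manip.read_state();print(np.degrees(s['joints']).round(1),np.degrees(s['eef_rot']))"
```

```text
clock: 12.85
eef_pos: [501.2, -250.7, 232.8]
eef_rot: [-3.141, -0.002, -0.583]
wrist_force: [-0.3, -0.0, -0.6]
finger_gap: 22.3
finger_force: 60.0
clock: 15.35
eef_pos: [380.8, 139.7, 230.0]
eef_rot: [3.142, 0.0, 3.082]
wrist_force: [-0.4, -0.0, -0.7]
finger_gap: 22.8
finger_force: 60.0
clock: 15.77
eef_pos: [381.1, 139.1, 230.0]
eef_rot: [-3.141, 0.0, -2.591]
wrist_force: [-0.4, -1.1, 0.4]
finger_gap: 22.3
finger_force: 60.0
clock: 16.18
eef_pos: [381.1, 139.0, 230.0]
eef_rot: [-3.141, 0.0, -2.019]
wrist_force: [-0.1, 0.2, -0.8]
finger_gap: 22.3
finger_force: 60.0
[  14.9   -2.9  106.4   -0.    76.5 -139.4] [-1.79985413e+02  1.14754003e-02 -1.15698459e+02]
```

```bash
python3 -m inch '[{"gripper":0,"dx":0.0045,"dy":-0.002,"dz":-0.03,"wx":0,"wy":0,"wz":0},{"gripper":0,"dx":0.0045,"dy":-0.002,"dz":-0.06,"wx":0,"wy":0,"wz":0},{"gripper":0,"dx":0.0045,"dy":-0.002,"dz":-0.09,"wx":0,"wy":0,"wz":0},{"gripper":0,"dx":0.0045,"dy":-0.002,"dz":-0.105,"wx":0,"wy":0,"wz":0},{"gripper":0,"dx":0.0045,"dy":-0.002,"dz":-0.1125,"wx":0,"wy":0,"wz":0}]'
python3 -m inch '[{"gripper":0,"dx":0,"dy":0,"dz":0,"wx":0,"wy":0,"wz":0},{"gripper":0,"dx":0,"dy":0,"dz":0,"wx":0,"wy":0,"wz":0},{"gripper":0,"dx":0,"dy":0,"dz":0,"wx":0,"wy":0,"wz":0},{"gripper":0,"dx":0,"dy":0,"dz":0,"wx":0,"wy":0,"wz":0},{"gripper":0,"dx":0,"dy":0,"dz":0,"wx":0,"wy":0,"wz":0}]'
python3 - <<'E'
from h import *
s=manip.read_state();print(s["eef_pos"]);e=np.array(s["eef_pos"]);y=s["eef_rot"][2]
tip=e+126*np.array([-np.cos(y),-np.sin(y),0]);tip[2]+=8.5
o=np.zeros((600,800,3),np.uint8)
for k,(n,sc,w,h) in enumerate((("scene",6,66,100),("top",6,66,100))):
    C=cam(n);im=manip.camera(n);cv2.imwrite(f"pics/{n}6.png",im);p=proj(C,tip);print(n,p.round(1),proj(C,(455,281,126)).round(1))
    x,yy=int(p[0])-33,int(p[1])-50;o[:,k*400:k*400+396]=cv2.resize(im[yy:yy+100,x:x+66],(396,600),interpolation=3);print(x,yy)
cv2.imwrite("pics/c6.png",o)
C=cam("wrist");cv2.imwrite("pics/w6.png",manip.camera("wrist"));print(proj(C,tip),proj(C,(455,281,126)))
E
```

```text
clock: 16.6
eef_pos: [384.8, 136.8, 115.4]
eef_rot: [3.139, -0.002, -2.026]
wrist_force: [0.6, -0.2, -1.0]
finger_gap: 22.2
finger_force: 60.0
clock: 17.02
eef_pos: [386.2, 137.2, 117.8]
eef_rot: [-3.14, 0.001, -2.026]
wrist_force: [-0.4, 0.8, -0.2]
finger_gap: 22.1
finger_force: 60.0
[386.21518344 137.2066273  117.78337654]
scene [284.1 273.9] [274.1 280.7]
251 223
top [251.4 236.7] [236.9 230.4]
218 186
[315.5202835 530.228254 ] [318.17689772 576.36862171]
```

View pics/c6.png

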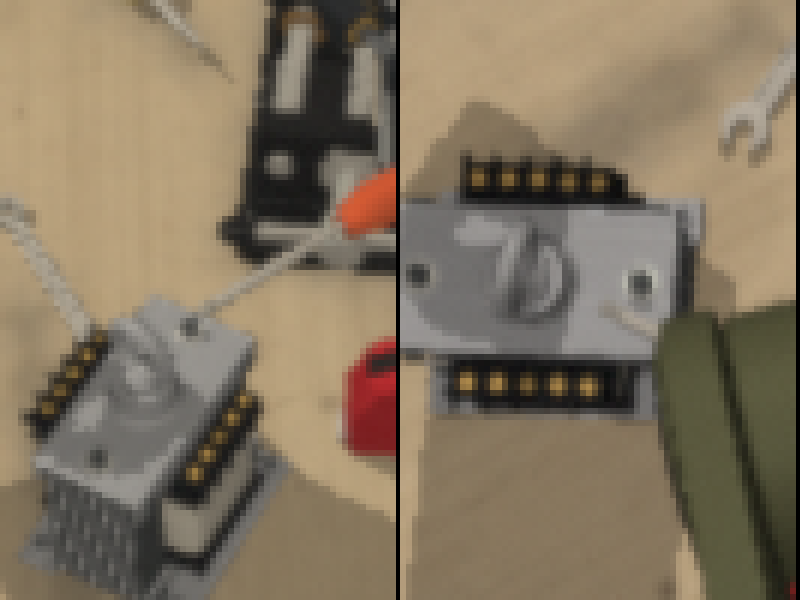

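The crop shows the tip within about 1 px of the prediction in both views (scene (284,275), top (252,238)). The line of the shaft points through the loop at top crop (515,266). I'll take a force baseline and then insert.

```bash
cat > ft.py <<'E'
from h import *
import sys
E=np.array([455.,281,126])
F=[];M=[];Q=[]
for i in range(int(sys.argv[1]) if len(sys.argv)>1 else 6):
    s=manip.read_state();F.append(s["wrist_force"]);M.append(s["moment"]);Q.append(np.r_[s["eef_pos"],np.degrees(s["eef_rot"][2])]);manip.camera("wrist")
F=np.mean(F,0);M=np.mean(M,0);q=np.mean(Q,0);r=(q[:3]-E)/1000
print("t",round(s["clock"],2),"F",F.round(2),"M",M.round(3),"pose",q.round(1),"rxF+M about eye z: rxF %.3f  tot %.3f"%(np.cross(r,F)[2],np.cross(r,F)[2]+M[2]))
E
python3 ft.py
python3 -m inch '[{"gripper":0,"dx":0.003,"dy":0.006,"dz":0.0015,"wx":0,"wy":0,"wz":0},{"gripper":0,"dx":0.006,"dy":0.0125,"dz":0.0015,"wx":0,"wy":0,"wz":0},{"gripper":0,"dx":0.0095,"dy":0.02,"dz":0.0015,"wx":0,"wy":0,"wz":0},{"gripper":0,"dx":0.013,"dy":0.027,"dz":0.0015,"wx":0,"wy":0,"wz":0},{"gripper":0,"dx":0.0165,"dy":0.0345,"dz":0.0015,"wx":0,"wy":0,"wz":0}]'
python3 ft.py 3
```

```text
t 17.42 F [ 0.03  0.18 -0.55] M [ 0.1   -0.093  0.004] pose [ 385.9  137.1  117.1 -116.1] rxF+M about eye z: rxF -0.009  tot -0.004
clock: 17.88
eef_pos: [402.7, 172.5, 118.4]
eef_rot: [3.141, -0.0, -2.026]
wrist_force: [0.0, -0.4, -1.8]
finger_gap: 22.3
finger_force: 60.0
t 17.98 F [-0.01  0.08 -1.01] M [ 0.113 -0.075  0.   ] pose [ 402.9  172.9  118.4 -116. ] rxF+M about eye z: rxF -0.005  tot -0.004
```

```bash
python3 -m inch '[{"gripper":0,"dx":0.003,"dy":0.006,"dz":0,"wx":0,"wy":0,"wz":0},{"gripper":0,"dx":0.006,"dy":0.0125,"dz":0,"wx":0,"wy":0,"wz":0},{"gripper":0,"dx":0.0095,"dy":0.02,"dz":0,"wx":0,"wy":0,"wz":0},{"gripper":0,"dx":0.0135,"dy":0.028,"dz":0,"wx":0,"wy":0,"wz":0},{"gripper":0,"dx":0.0178,"dy":0.037,"dz":0,"wx":0,"wy":0,"wz":0}]'
python3 ft.py 4
python3 - <<'E'
from h import *
o=np.zeros((600,800,3),np.uint8)
for k,n in enumerate(("scene","top")):
    C=cam(n);im=manip.camera(n);p=proj(C,(455,281,126));x,y=int(p[0])-33,int(p[1])-50;print(x,y)
    o[:,k*400:k*400+396]=cv2.resize(im[y:y+100,x:x+66],(396,600),interpolation=3)
cv2.imwrite("pics/c7.png",o)
E
```

```text
clock: 18.45
eef_pos: [420.6, 209.4, 118.5]
eef_rot: [-3.142, 0.0, -2.026]
wrist_force: [-0.4, 0.6, -0.3]
finger_gap: 22.1
finger_force: 60.0
t 18.6 F [ 0.03 -0.31 -0.91] M [ 0.097 -0.069  0.014] pose [ 420.7  209.8  118.4 -116.1] rxF+M about eye z: rxF 0.013  tot 0.026
241 230
203 180
```

View pics/c7.png

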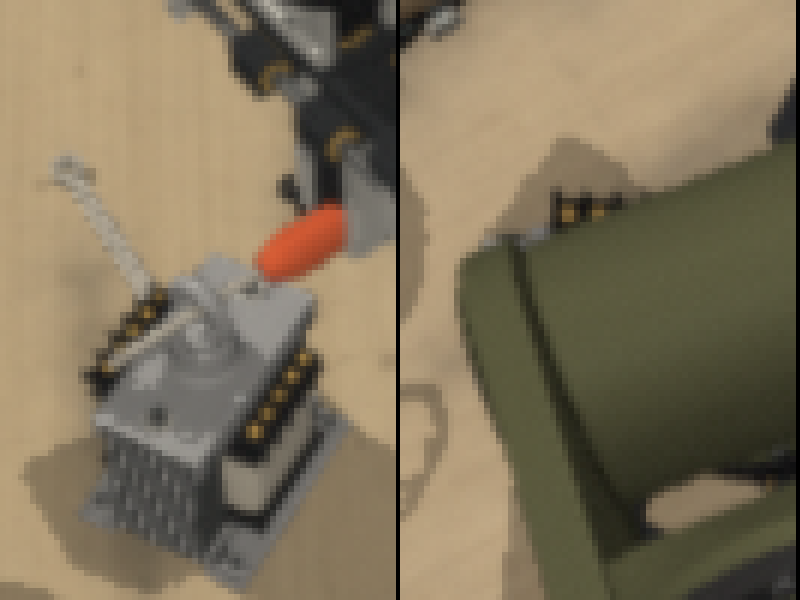

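The scene crop shows the shaft going through the loop, with the blade emerging at crop (100,365) and forces near zero. Now I'll work out the slew about the eye.

```bash
cat > sl.py <<'E'
import numpy as np,sys
a0=float(sys.argv[1])
for st in sys.argv[2].split(","):
    a=np.radians(a0-float(st));b=np.radians(a0);print(st,np.round(.079*(np.cos(a)-np.cos(b)),4),np.round(.079*(np.sin(a)-np.sin(b)),4))
E
python3 sl.py 244 5,10,15,20,24; echo; python3 sl.py 220 3,6,9,12,15; echo; python3 sl.py 205 1,2,3,4,5;echo; python3 sl.py 200 1,2,3,4,5
```

```text
5 -0.0061 0.0033
10 -0.0118 0.0071
15 -0.0172 0.0114
20 -0.0222 0.0161
24 -0.0259 0.0202

3 -0.0026 0.0032
6 -0.005 0.0066
9 -0.0072 0.0101
12 -0.0092 0.0137
15 -0.0111 0.0174

1 -0.0006 0.0013
2 -0.0011 0.0025
3 -0.0016 0.0038
4 -0.0022 0.0051
5 -0.0026 0.0064

1 -0.0005 0.0013
2 -0.0009 0.0026
3 -0.0013 0.0039
4 -0.0017 0.0052
5 -0.0021 0.0066
```

```bash
python3 -m inch '[{"gripper":0,"dx":-0.0061,"dy":0.0033,"dz":0,"wx":0,"wy":0,"wz":-5},{"gripper":0,"dx":-0.0118,"dy":0.0071,"dz":0,"wx":0,"wy":0,"wz":-10},{"gripper":0,"dx":-0.0172,"dy":0.0114,"dz":0,"wx":0,"wy":0,"wz":-15},{"gripper":0,"dx":-0.0222,"dy":0.0161,"dz":0,"wx":0,"wy":0,"wz":-20},{"gripper":0,"dx":-0.0259,"dy":0.0202,"dz":0,"wx":0,"wy":0,"wz":-24}]'
python3 ft.py 3
python3 -m inch '[{"gripper":0,"dx":-0.0026,"dy":0.0032,"dz":0,"wx":0,"wy":0,"wz":-3},{"gripper":0,"dx":-0.005,"dy":0.0066,"dz":0,"wx":0,"wy":0,"wz":-6},{"gripper":0,"dx":-0.0072,"dy":0.0101,"dz":0,"wx":0,"wy":0,"wz":-9},{"gripper":0,"dx":-0.0092,"dy":0.0137,"dz":0,"wx":0,"wy":0,"wz":-12},{"gripper":0,"dx":-0.0111,"dy":0.0174,"dz":0,"wx":0,"wy":0,"wz":-15}]'
python3 ft.py 4
```

```text
clock: 19.17
eef_pos: [393.8, 228.7, 118.5]
eef_rot: [-3.142, 0.0, -2.45]
wrist_force: [0.1, -0.4, -1.4]
finger_gap: 22.3
finger_force: 60.0
t 19.27 F [-0.08 -0.1  -0.99] M [ 0.098 -0.081  0.013] pose [ 393.7  228.9  118.5 -140.4] rxF+M about eye z: rxF 0.002  tot 0.015
clock: 19.73
eef_pos: [383.3, 245.9, 118.5]
eef_rot: [-3.141, 0.0, -2.707]
wrist_force: [0.1, 0.3, -0.5]
finger_gap: 22.4
finger_force: 60.0
t 19.88 F [ 0.    0.37 -1.51] M [ 0.059 -0.118 -0.024] pose [ 383.2  246.1  118.5 -155.1] rxF+M about eye z: rxF -0.026  tot -0.051
```

```bash
python3 -m inch '[{"gripper":0,"dx":-0.0006,"dy":0.0013,"dz":0,"wx":0,"wy":0,"wz":-1},{"gripper":0,"dx":-0.0011,"dy":0.0025,"dz":0,"wx":0,"wy":0,"wz":-2},{"gripper":0,"dx":-0.0016,"dy":0.0038,"dz":0,"wx":0,"wy":0,"wz":-3},{"gripper":0,"dx":-0.0022,"dy":0.0051,"dz":0,"wx":0,"wy":0,"wz":-4},{"gripper":0,"dx":-0.0026,"dy":0.0064,"dz":0,"wx":0,"wy":0,"wz":-5}]'
python3 ft.py 4
python3 -m inch '[{"gripper":0,"dx":-0.0005,"dy":0.0013,"dz":0,"wx":0,"wy":0,"wz":-1},{"gripper":0,"dx":-0.0009,"dy":0.0026,"dz":0,"wx":0,"wy":0,"wz":-2},{"gripper":0,"dx":-0.0013,"dy":0.0039,"dz":0,"wx":0,"wy":0,"wz":-3},{"gripper":0,"dx":-0.0017,"dy":0.0052,"dz":0,"wx":0,"wy":0,"wz":-4},{"gripper":0,"dx":-0.0021,"dy":0.0066,"dz":0,"wx":0,"wy":0,"wz":-5}]'
python3 ft.py 4; python3 sl.py 195 1,2,3,4,5; python3 sl.py 190 1,2,3,4,5;python3 sl.py 185 1,2,3,4,5;python3 sl.py 180 1,2,3,4,5
```

```text
clock: 20.35
eef_pos: [380.5, 252.7, 118.5]
eef_rot: [3.142, 0.0, -2.795]
wrist_force: [-0.1, 0.4, -0.1]
finger_gap: 22.3
finger_force: 60.0
t 20.5 F [ 0.16  0.12 -0.91] M [ 0.109 -0.148 -0.002] pose [ 380.5  252.8  118.4 -160.1] rxF+M about eye z: rxF -0.005  tot -0.007
clock: 20.97
eef_pos: [378.4, 259.4, 118.5]
eef_rot: [3.142, 0.0, -2.883]
wrist_force: [-0.3, 0.2, -1.8]
finger_gap: 22.6
finger_force: 60.0
t 21.12 F [-0.01 -0.14 -0.9 ] M [ 0.095 -0.14  -0.   ] pose [ 378.4  259.4  118.4 -165.2] rxF+M about eye z: rxF 0.010  tot 0.010
1 -0.0003 0.0013
2 -0.0007 0.0027
3 -0.001 0.004
4 -0.0012 0.0054
5 -0.0015 0.0067
1 -0.0002 0.0014
2 -0.0004 0.0027
3 -0.0006 0.0041
4 -0.0008 0.0055
5 -0.0009 0.0068
1 -0.0001 0.0014
2 -0.0002 0.0028
3 -0.0003 0.0041
4 -0.0003 0.0055
5 -0.0003 0.0069
1 0.0 0.0014
2 0.0 0.0028
3 0.0001 0.0041
4 0.0002 0.0055
5 0.0003 0.0069
```

```bash
python3 -m inch '[{"gripper":0,"dx":-0.0003,"dy":0.0013,"dz":0,"wx":0,"wy":0,"wz":-1},{"gripper":0,"dx":-0.0007,"dy":0.0027,"dz":0,"wx":0,"wy":0,"wz":-2},{"gripper":0,"dx":-0.001,"dy":0.004,"dz":0,"wx":0,"wy":0,"wz":-3},{"gripper":0,"dx":-0.0012,"dy":0.0054,"dz":0,"wx":0,"wy":0,"wz":-4},{"gripper":0,"dx":-0.0015,"dy":0.0067,"dz":0,"wx":0,"wy":0,"wz":-5}]'
python3 ft.py 4
python3 -m inch '[{"gripper":0,"dx":-0.0002,"dy":0.0014,"dz":0,"wx":0,"wy":0,"wz":-1},{"gripper":0,"dx":-0.0004,"dy":0.0027,"dz":0,"wx":0,"wy":0,"wz":-2},{"gripper":0,"dx":-0.0006,"dy":0.0041,"dz":0,"wx":0,"wy":0,"wz":-3},{"gripper":0,"dx":-0.0006,"dy":0.0041,"dz":0,"wx":0,"wy":0,"wz":-3},{"gripper":0,"dx":-0.0006,"dy":0.0041,"dz":0,"wx":0,"wy":0,"wz":-3}]'
python3 ft.py 6
```

```text
clock: 21.58
eef_pos: [376.9, 266.1, 118.5]
eef_rot: [3.142, 0.0, -2.97]
wrist_force: [-0.3, 0.1, -0.7]
finger_gap: 22.3
finger_force: 60.0
t 21.73 F [ 0.2   0.02 -0.53] M [ 0.084 -0.146 -0.001] pose [ 376.9  266.1  118.4 -170.2] rxF+M about eye z: rxF 0.002  tot 0.001
clock: 22.2
eef_pos: [376.3, 270.0, 118.4]
eef_rot: [-3.141, -0.0, -3.021]
wrist_force: [-0.1, 0.7, -0.6]
finger_gap: 21.9
finger_force: 60.0
t 22.45 F [ 0.14 -0.46 -0.9 ] M [ 0.068 -0.141 -0.002] pose [ 376.3  270.   118.4 -173.1] rxF+M about eye z: rxF 0.038  tot 0.035
```

```bash
python3 -m inch '[{"gripper":0,"dx":-0.0002,"dy":0.0014,"dz":0,"wx":0,"wy":0,"wz":-1},{"gripper":0,"dx":-0.0003,"dy":0.0028,"dz":0,"wx":0,"wy":0,"wz":-2},{"gripper":0,"dx":-0.0004,"dy":0.0041,"dz":0,"wx":0,"wy":0,"wz":-3},{"gripper":0,"dx":-0.0004,"dy":0.0041,"dz":0,"wx":0,"wy":0,"wz":-3},{"gripper":0,"dx":-0.0004,"dy":0.0041,"dz":0,"wx":0,"wy":0,"wz":-3}]'
python3 ft.py 5
python3 -m inch '[{"gripper":0,"dx":0,"dy":0.0014,"dz":0,"wx":0,"wy":0,"wz":-1},{"gripper":0,"dx":-0.0001,"dy":0.0028,"dz":0,"wx":0,"wy":0,"wz":-2},{"gripper":0,"dx":-0.0002,"dy":0.0041,"dz":0,"wx":0,"wy":0,"wz":-3},{"gripper":0,"dx":-0.0002,"dy":0.0041,"dz":0,"wx":0,"wy":0,"wz":-3},{"gripper":0,"dx":-0.0002,"dy":0.0041,"dz":0,"wx":0,"wy":0,"wz":-3}]'
python3 ft.py 5
```

```text
clock: 22.92
eef_pos: [375.9, 274.2, 118.4]
eef_rot: [-3.142, -0.0, -3.073]
wrist_force: [0.5, -0.0, -1.3]
finger_gap: 22.3
finger_force: 60.0
t 23.12 F [-0.16  0.5  -0.76] M [ 0.047 -0.143 -0.003] pose [ 375.9  274.1  118.4 -176.1] rxF+M about eye z: rxF -0.041  tot -0.043
clock: 23.58
eef_pos: [375.7, 278.3, 118.4]
eef_rot: [-3.142, -0.0, -3.126]
wrist_force: [0.8, -0.0, -1.0]
finger_gap: 22.0
finger_force: 60.0
t 23.78 F [ 0.05  0.11 -0.88] M [ 0.066 -0.13   0.018] pose [ 375.7  278.2  118.4 -179.1] rxF+M about eye z: rxF -0.009  tot 0.009
```

```bash
cat > fd.py <<'E'
from h import *
import sys
E=np.array([455.,281,126]);o=[]
for i in range(int(sys.argv[1])):
    s=manip.read_state();F=np.array(s["wrist_force"]);r=(np.array(s["eef_pos"])-E)/1000
    o.append(np.cross(r,F)[2]+s["moment"][2]);q=s;manip.camera("wrist")
print("t %.2f phi %.2f tot"%(q["clock"],np.degrees(q["eef_rot"][2])%360),np.round(o,3),"mean %.3f"%np.mean(o),"xy",np.round(q["eef_pos"],1))
E
python3 -m inch '[{"gripper":0,"dx":0,"dy":0.0003,"dz":0,"wx":0,"wy":0,"wz":-0.2},{"gripper":0,"dx":0,"dy":0.0006,"dz":0,"wx":0,"wy":0,"wz":-0.4},{"gripper":0,"dx":0,"dy":0.0008,"dz":0,"wx":0,"wy":0,"wz":-0.6},{"gripper":0,"dx":0,"dy":0.0011,"dz":0,"wx":0,"wy":0,"wz":-0.8},{"gripper":0,"dx":0,"dy":0.0014,"dz":0,"wx":0,"wy":0,"wz":-1}]' | grep force
python3 fd.py 4
python3 - <<'E'
from h import *
# loop outline in w4: bar centre-line by columns of the crop area (gradient profile)
im=cv2.cvtColor(cv2.imread("pics/w4.png"),cv2.COLOR_BGR2GRAY).astype(int)
for x in range(418,478,6):
    print(x,im[108:142,x].tolist())
E
```

```text
wrist_force: [-0.4, -0.4, -1.2]
finger_force: 60.0
t 24.40 phi 179.91 tot [ 0.05  -0.15  -0.034  0.039] mean -0.024 xy [375.7 279.6 118.5]
418 [81, 85, 108, 144, 151, 155, 143, 88, 84, 86, 93, 90, 86, 87, 79, 76, 79, 68, 57, 59, 80, 113, 116, 117, 112, 113, 109, 113, 113, 107, 125, 149, 144, 114]
424 [157, 155, 157, 149, 120, 115, 104, 89, 96, 102, 103, 99, 101, 99, 95, 91, 85, 85, 81, 70, 59, 65, 91, 99, 96, 98, 89, 67, 65, 89, 106, 109, 110, 119]
430 [146, 110, 98, 89, 114, 128, 126, 112, 100, 106, 111, 116, 114, 117, 112, 107, 107, 102, 94, 84, 76, 62, 73, 106, 102, 108, 114, 95, 98, 110, 110, 107, 88, 109]
436 [110, 115, 137, 138, 141, 137, 146, 143, 118, 111, 114, 119, 113, 117, 118, 120, 115, 118, 113, 106, 102, 86, 75, 78, 115, 114, 111, 113, 112, 127, 123, 121, 115, 110]
442 [107, 103, 118, 133, 147, 151, 155, 154, 150, 133, 121, 127, 133, 135, 141, 142, 133, 126, 124, 117, 113, 104, 96, 81, 69, 100, 106, 98, 103, 126, 127, 122, 123, 120]
448 [110, 113, 110, 110, 96, 103, 107, 105, 114, 145, 131, 131, 137, 142, 144, 148, 153, 150, 151, 137, 133, 129, 121, 105, 89, 73, 60, 85, 104, 137, 150, 153, 150, 150]
454 [139, 111, 101, 106, 107, 107, 110, 108, 109, 108, 107, 103, 122, 137, 140, 148, 148, 157, 160, 176, 172, 149, 138, 127, 119, 104, 81, 68, 97, 107, 113, 111, 113, 118]
460 [112, 113, 113, 115, 113, 111, 110, 113, 111, 115, 111, 112, 106, 119, 137, 143, 149, 155, 155, 159, 162, 154, 145, 138, 130, 121, 108, 89, 71, 99, 106, 107, 109, 108]
466 [111, 107, 112, 107, 109, 114, 111, 109, 110, 111, 113, 113, 108, 111, 115, 130, 147, 151, 153, 157, 158, 163, 159, 147, 145, 132, 126, 111, 91, 81, 101, 112, 108, 107]
472 [31, 37, 32, 28, 25, 22, 10, 4, 8, 1, 12, 3, 6, 0, 7, 49, 99, 136, 143, 149, 144, 152, 152, 145, 140, 136, 129, 115, 105, 58, 17, 6, 13, 19]
```

```bash
python3 - <<'E'
from h import *
T=cam("top");S=cam("scene")
print("tip c6 tri",tri(S,(284.3,275.5),T,(252.2,237.7)),"pred",np.array([386.2,137.2,126])+126*np.array([.4399,.898,0]))
print("c7 tip pred",proj(S,(476.1,323,126.9)),"seen 257.7,290.8")
im=manip.camera("scene");cv2.imwrite("pics/scene8.png",im);a=cv2.imread("pics/scene6.png")
s=manip.read_state();e=np.array(s["eef_pos"]);y=s["eef_rot"][2];d=-np.array([np.cos(y),np.sin(y),0]);ax=e+[0,0,8.5]
for L in (50,60,70,79,90,100,110,120,126,130): print(L,proj(S,ax+d*L).round(1),end=" ")
print("eye top/base/left/right",[proj(S,p).round(1).tolist() for p in ((455,281,144),(455,281,108),(437.3,284,126),(472.7,278,126))])
g=cv2.cvtColor(im,cv2.COLOR_BGR2GRAY).astype(int);g0=cv2.cvtColor(a,cv2.COLOR_BGR2GRAY).astype(int)
print("now cols 248..292");[print(v,' '.join("%3d"%k for k in g[v,248:292])) for v in range(270,300)]
E
```

```text
tip c6 tri (array([440.94642386, 249.90652055, 119.07030989]), np.float64(1.3439635917760164)) pred [441.6274 250.348  126.    ]
c7 tip pred [259.06067484 289.5093829 ] seen 257.7,290.8
50 [284.3 284. ] 60 [280.9 282.6] 70 [277.5 281.3] 79 [274.5 280.1] 90 [270.8 278.6] 100 [267.4 277.3] 110 [264.1 276. ] 120 [260.8 274.6] 126 [258.8 273.8] 130 [257.4 273.3] eye top/base/left/right [[273.7, 276.5], [274.5, 284.8], [279.5, 283.9], [268.7, 277.5]]
now cols 248..292
270 161 160 158 156 156 154 151 154 154 154 159 152 158 160 156 156 156 157 159 162 162 164 165 162 163 164 162 159 162 164 162 162 161 139  84  49  44  41  39  61  90  93  67  42
271 160 159 155 153 152 151 149 151 154 152 138 144 154 148 148 151 155 157 158 160 163 165 163 161 161 162 162 160 161 161 161 159 158 132  79  49  43  38  52  88  94  82  53  36
272 159 158 154 151 151 150 149 151 152 151 149 151 154 157 163 146 149 155 158 159 161 164 162 160 161 162 161 156 152 149 156 156 149 103  61  45  36  42  73  89  81  61  42  34
273 157 156 151 149 148 147 145 147 147 146 145 146 160 156 160 158 139 151 158 158 160 163 
[... 4067 characters left out ...]
 149 145 139 130 109  76  75 101 110 111 109 110 109 109 109 109 109 110 109 109 110 110 110 110 110 110 109 119 138 131  97  73  46  37  61  82  73  87 105 113
297 163 162 157 152 149 146 140 133 125 101 108 112 111 110 108 109 109 108 104  95 103 107 109 110 110 110 110 110 110 109 113 136 131 104  84  59  50  67  50  37  34  39  60  84
298 163 161 157 154 153 148 141 135 123 115 120 120 113 110 110 110 111 103  78  65  86 106 110 111 110 110 110 110 111 114 120 136 114  89  64  49  82 119  80  38  26  41  83 102
299 163 160 157 155 152 149 142 137 134 146 150 145 121 111 110 112 114 101  73  60  80 115 114 111 110 110 110 117 120 138 143 124  94  72  45  43  72  98  65  34  30  53  99 107
```

```bash
python3 -m inch '[{"gripper":0,"dx":0,"dy":0,"dz":0.002,"wx":0,"wy":0,"wz":0},{"gripper":0,"dx":0,"dy":0,"dz":0.004,"wx":0,"wy":0,"wz":0},{"gripper":0,"dx":0,"dy":0,"dz":0.006,"wx":0,"wy":0,"wz":0},{"gripper":0,"dx":0,"dy":0,"dz":0.008,"wx":0,"wy":0,"wz":0},{"gripper":0,"dx":0,"dy":0,"dz":0.01,"wx":0,"wy":0,"wz":0}]'
python3 ft.py 2
python3 -m inch '[{"gripper":0,"dx":0,"dy":0,"dz":-0.003,"wx":0,"wy":0,"wz":0},{"gripper":0,"dx":0,"dy":0,"dz":-0.006,"wx":0,"wy":0,"wz":0},{"gripper":0,"dx":0,"dy":0,"dz":-0.01,"wx":0,"wy":0,"wz":0},{"gripper":0,"dx":0,"dy":0,"dz":-0.014,"wx":0,"wy":0,"wz":0},{"gripper":0,"dx":0,"dy":0,"dz":-0.018,"wx":0,"wy":0,"wz":0}]'
python3 ft.py 2
```

```text
clock: 24.92
eef_pos: [375.7, 279.7, 128.7]
eef_rot: [3.141, 0.0, 3.14]
wrist_force: [-0.1, 2.2, -2.7]
finger_gap: 21.8
finger_force: 60.0
t 24.97 F [-0.    2.27 -2.61] M [ 0.438 -0.034  0.126] pose [375.8 279.7 128.8 179.9] rxF+M about eye z: rxF -0.180  tot -0.054
clock: 25.43
eef_pos: [375.8, 279.6, 110.0]
eef_rot: [3.141, 0.0, 3.14]
wrist_force: [-0.5, 0.8, 1.4]
finger_gap: 22.1
finger_force: 60.0
t 25.48 F [-0.42  1.11  1.12] M [ 0.348 -0.39   0.117] pose [375.7 279.6 109.7 179.9] rxF+M about eye z: rxF -0.089  tot 0.029
```

Raising and lowering both meet the loop, so the shaft is in the hole. I'll go back to mid-height and continue in small steps, feeling for torque.

```bash
python3 -m inch '[{"gripper":0,"dx":0,"dy":0,"dz":0.003,"wx":0,"wy":0,"wz":0},{"gripper":0,"dx":0,"dy":0,"dz":0.006,"wx":0,"wy":0,"wz":0},{"gripper":0,"dx":0,"dy":0,"dz":0.008,"wx":0,"wy":0,"wz":0},{"gripper":0,"dx":0,"dy":0.0007,"dz":0.008,"wx":0,"wy":0,"wz":-0.5},{"gripper":0,"dx":0,"dy":0.0014,"dz":0.008,"wx":0,"wy":0,"wz":-1}]'
python3 fd.py 3
python3 -m inch '[{"gripper":0,"dx":0,"dy":0.0003,"dz":0,"wx":0,"wy":0,"wz":-0.2},{"gripper":0,"dx":0,"dy":0.0006,"dz":0,"wx":0,"wy":0,"wz":-0.4},{"gripper":0,"dx":0,"dy":0.0009,"dz":0,"wx":0,"wy":0,"wz":-0.6},{"gripper":0,"dx":0,"dy":0.0012,"dz":0,"wx":0,"wy":0,"wz":-0.8},{"gripper":0,"dx":0,"dy":0.0014,"dz":0,"wx":0,"wy":0,"wz":-1}]'|grep wrist
python3 fd.py 3
python3 -m inch '[{"gripper":0,"dx":0,"dy":0.0003,"dz":0,"wx":0,"wy":0,"wz":-0.2},{"gripper":0,"dx":0,"dy":0.0006,"dz":0,"wx":0,"wy":0,"wz":-0.4},{"gripper":0,"dx":0,"dy":0.0009,"dz":0,"wx":0,"wy":0,"wz":-0.6},{"gripper":0,"dx":0,"dy":0.0012,"dz":0,"wx":0,"wy":0,"wz":-0.8},{"gripper":0,"dx":0,"dy":0.0014,"dz":0,"wx":0,"wy":0,"wz":-1}]'|grep wrist
python3 fd.py 3
```

```text
clock: 25.95
eef_pos: [375.8, 281.0, 118.7]
eef_rot: [3.141, 0.0, 3.122]
wrist_force: [-0.9, -0.5, -0.1]
finger_gap: 22.4
finger_force: 60.0
t 26.05 phi 178.88 tot [ 0.02  -0.019  0.02 ] mean 0.007 xy [375.7 281.1 118.4]
wrist_force: [0.4, 0.7, -0.1]
t 26.62 phi 177.91 tot [-0.12   0.027  0.055] mean -0.012 xy [375.7 282.4 118.4]
wrist_force: [0.3, -0.3, -0.8]
t 27.18 phi 176.91 tot [0.024 0.01  0.012] mean 0.015 xy [375.7 283.8 118.5]
```

```bash
python3 -m inch '[{"gripper":0,"dx":0,"dy":0.0005,"dz":0,"wx":0,"wy":0,"wz":0},{"gripper":0,"dx":0,"dy":0.001,"dz":0,"wx":0,"wy":0,"wz":0},{"gripper":0,"dx":0,"dy":0.0015,"dz":0,"wx":0,"wy":0,"wz":0},{"gripper":0,"dx":0,"dy":0.002,"dz":0,"wx":0,"wy":0,"wz":0},{"gripper":0,"dx":0,"dy":0.002,"dz":0,"wx":0,"wy":0,"wz":0}]' |grep wrist
python3 ft.py 3
python3 -m inch '[{"gripper":0,"dx":0,"dy":-0.001,"dz":0,"wx":0,"wy":0,"wz":0},{"gripper":0,"dx":0,"dy":-0.002,"dz":0,"wx":0,"wy":0,"wz":0},{"gripper":0,"dx":0,"dy":-0.003,"dz":0,"wx":0,"wy":0,"wz":0},{"gripper":0,"dx":0,"dy":-0.004,"dz":0,"wx":0,"wy":0,"wz":0},{"gripper":0,"dx":0,"dy":-0.004,"dz":0,"wx":0,"wy":0,"wz":0}]' |grep wrist
python3 ft.py 3
```

```text
wrist_force: [0.2, -0.1, -1.0]
t 27.75 F [-0.07 -0.04 -1.07] M [ 0.032 -0.143 -0.027] pose [375.7 285.9 118.4 176.9] rxF+M about eye z: rxF 0.003  tot -0.023
wrist_force: [0.0, 0.2, -0.8]
t 28.32 F [ 0.11  0.17 -0.41] M [ 0.064 -0.115 -0.012] pose [375.8 281.7 118.5 176.9] rxF+M about eye z: rxF -0.013  tot -0.026
```

```bash
python3 -m inch '[{"gripper":0,"dx":0.0001,"dy":0.0034,"dz":0,"wx":0,"wy":0,"wz":-1},{"gripper":0,"dx":0.0002,"dy":0.0048,"dz":0,"wx":0,"wy":0,"wz":-2},{"gripper":0,"dx":0.0004,"dy":0.0061,"dz":0,"wx":0,"wy":0,"wz":-3},{"gripper":0,"dx":0.0005,"dy":0.0075,"dz":0,"wx":0,"wy":0,"wz":-4},{"gripper":0,"dx":0.0007,"dy":0.0089,"dz":0,"wx":0,"wy":0,"wz":-5}]'|grep wrist
python3 fd.py 4
python3 -m inch '[{"gripper":0,"dx":0.0001,"dy":0.0007,"dz":0,"wx":0,"wy":0,"wz":-0.5},{"gripper":0,"dx":0.0002,"dy":0.0014,"dz":0,"wx":0,"wy":0,"wz":-1},{"gripper":0,"dx":0.0003,"dy":0.002,"dz":0,"wx":0,"wy":0,"wz":-1.5},{"gripper":0,"dx":0.0004,"dy":0.0027,"dz":0,"wx":0,"wy":0,"wz":-2},{"gripper":0,"dx":0.0004,"dy":0.0034,"dz":0,"wx":0,"wy":0,"wz":-2.5}]'|grep wrist
python3 fd.py 4
```

```text
wrist_force: [0.7, 1.0, -0.9]
t 28.93 phi 171.92 tot [-0.063 -0.077 -0.042  0.027] mean -0.039 xy [376.4 290.8 118.4]
wrist_force: [0.4, 0.2, 0.1]
t 29.55 phi 169.42 tot [-0.068  0.07   0.005 -0.009] mean -0.001 xy [376.8 294.1 118.4]
```

```bash
python3 -m inch '[{"gripper":0,"dx":0.0001,"dy":0.0007,"dz":0,"wx":0,"wy":0,"wz":-0.5},{"gripper":0,"dx":0.0003,"dy":0.0013,"dz":0,"wx":0,"wy":0,"wz":-1},{"gripper":0,"dx":0.0004,"dy":0.002,"dz":0,"wx":0,"wy":0,"wz":-1.5},{"gripper":0,"dx":0.0006,"dy":0.0027,"dz":0,"wx":0,"wy":0,"wz":-2},{"gripper":0,"dx":0.0006,"dy":0.0027,"dz":0,"wx":0,"wy":0,"wz":-2}]'|grep wrist
python3 fd.py 4
python3 -m inch '[{"gripper":0,"dx":0.0002,"dy":0.0007,"dz":0,"wx":0,"wy":0,"wz":-0.5},{"gripper":0,"dx":0.0003,"dy":0.0013,"dz":0,"wx":0,"wy":0,"wz":-1},{"gripper":0,"dx":0.0005,"dy":0.002,"dz":0,"wx":0,"wy":0,"wz":-1.5},{"gripper":0,"dx":0.0006,"dy":0.0027,"dz":0,"wx":0,"wy":0,"wz":-2},{"gripper":0,"dx":0.0006,"dy":0.0027,"dz":0,"wx":0,"wy":0,"wz":-2}]'|grep wrist
python3 fd.py 4
python3 -m inch '[{"gripper":0,"dx":0.0002,"dy":0.0007,"dz":0,"wx":0,"wy":0,"wz":-0.5},{"gripper":0,"dx":0.0003,"dy":0.0013,"dz":0,"wx":0,"wy":0,"wz":-1},{"gripper":0,"dx":0.0005,"dy":0.002,"dz":0,"wx":0,"wy":0,"wz":-1.5},{"gripper":0,"dx":0.0007,"dy":0.0026,"dz":0,"wx":0,"wy":0,"wz":-2},{"gripper":0,"dx":0.0007,"dy":0.0026,"dz":0,"wx":0,"wy":0,"wz":-2}]'|grep wrist
python3 fd.py 4
```

```text
wrist_force: [0.2, -0.5, -1.2]
t 30.17 phi 167.42 tot [0.041 0.005 0.139 0.09 ] mean 0.069 xy [377.4 296.8 118.4]
wrist_force: [0.6, -0.1, -1.0]
t 30.78 phi 165.42 tot [ 0.026  0.073  0.052 -0.005] mean 0.036 xy [378.  299.5 118.5]
wrist_force: [0.5, -0.4, -1.1]
t 31.40 phi 163.42 tot [ 0.079 -0.002  0.015  0.061] mean 0.038 xy [378.7 302.1 118.4]
```

```bash
python3 -m inch '[{"gripper":0,"dx":0.0002,"dy":0.0007,"dz":0,"wx":0,"wy":0,"wz":-0.5},{"gripper":0,"dx":0.0004,"dy":0.0013,"dz":0,"wx":0,"wy":0,"wz":-1},{"gripper":0,"dx":0.0004,"dy":0.0013,"dz":0,"wx":0,"wy":0,"wz":-1},{"gripper":0,"dx":0.0004,"dy":0.0013,"dz":0,"wx":0,"wy":0,"wz":-1},{"gripper":0,"dx":0.0004,"dy":0.0013,"dz":0,"wx":0,"wy":0,"wz":-1}]'|grep wrist
python3 fd.py 6
python3 -m inch '[{"gripper":0,"dx":0.0001,"dy":0.0003,"dz":0,"wx":0,"wy":0,"wz":-0.2},{"gripper":0,"dx":0.0002,"dy":0.0005,"dz":0,"wx":0,"wy":0,"wz":-0.4},{"gripper":0,"dx":0.0003,"dy":0.0008,"dz":0,"wx":0,"wy":0,"wz":-0.6},{"gripper":0,"dx":0.0004,"dy":0.001,"dz":0,"wx":0,"wy":0,"wz":-0.8},{"gripper":0,"dx":0.0004,"dy":0.0013,"dz":0,"wx":0,"wy":0,"wz":-1}]'|grep wrist
python3 fd.py 6
```

```text
wrist_force: [-0.2, -0.3, -0.8]
t 32.12 phi 162.42 tot [ 0.079  0.006  0.001  0.01  -0.071  0.049] mean 0.012 xy [379.2 303.4 118.5]
wrist_force: [0.7, 0.5, -0.4]
t 32.83 phi 161.42 tot [ 0.044 -0.04   0.024  0.014 -0.047  0.065] mean 0.010 xy [379.5 304.7 118.5]
```

```bash
python3 -m inch '[{"gripper":0,"dx":0.0003,"dy":0.0008,"dz":0,"wx":0,"wy":0,"wz":0},{"gripper":0,"dx":0.0005,"dy":0.0015,"dz":0,"wx":0,"wy":0,"wz":0},{"gripper":0,"dx":0.0008,"dy":0.0023,"dz":0,"wx":0,"wy":0,"wz":0},{"gripper":0,"dx":0.001,"dy":0.003,"dz":0,"wx":0,"wy":0,"wz":0},{"gripper":0,"dx":0.001,"dy":0.003,"dz":0,"wx":0,"wy":0,"wz":0}]' |grep wrist
python3 ft.py 3
python3 -m inch '[{"gripper":0,"dx":-0.0005,"dy":-0.0015,"dz":0,"wx":0,"wy":0,"wz":0},{"gripper":0,"dx":-0.001,"dy":-0.003,"dz":0,"wx":0,"wy":0,"wz":0},{"gripper":0,"dx":-0.0015,"dy":-0.0045,"dz":0,"wx":0,"wy":0,"wz":0},{"gripper":0,"dx":-0.002,"dy":-0.006,"dz":0,"wx":0,"wy":0,"wz":0},{"gripper":0,"dx":-0.002,"dy":-0.006,"dz":0,"wx":0,"wy":0,"wz":0}]' |grep wrist
python3 ft.py 3
python3 - <<'E'
from h import *
# what the scene sees: edges of steel loop; compare with scene6
S=cam("scene");im=manip.camera("scene");cv2.imwrite("pics/scene9.png",im)
g=cv2.cvtColor(im,cv2.COLOR_BGR2GRAY).astype(int);g0=cv2.cvtColor(cv2.imread("pics/scene6.png"),cv2.COLOR_BGR2GRAY).astype(int)
s=manip.read_state();e=np.array(s["eef_pos"]);y=s["eef_rot"][2];d=-np.array([np.cos(y),np.sin(y),0])
print("shaft",[proj(S,e+[0,0,8.5]+d*L).round(1).tolist() for L in (46,60,79,100,126)])
for n,a in (("before",g0),("now",g)):
    print(n);[print(v,' '.join("%3d"%k for k in a[v,258:288])) for v in range(270,296)]
E
```

```text
wrist_force: [-0.9, -1.0, -1.1]
t 33.4 F [-1.1  -1.27 -0.84] M [-0.184  0.07  -0.09 ] pose [380.4 307.6 118.3 161.4] rxF+M about eye z: rxF 0.124  tot 0.033
wrist_force: [3.2, 4.5, -0.4]
t 33.97 F [ 3.16  4.66 -0.68] M [ 0.91  -0.726  0.457] pose [379.  302.1 118.9 161.4] rxF+M about eye z: rxF -0.421  tot 0.036
shaft [[283.9, 286.6], [280.2, 283.5], [275.2, 279.4], [269.7, 274.9], [263.1, 269.5]]
before
270 160 152 159 160 156 156 156 157 160 161 163 164 164 162 163 164 162 161 163 164 162 162 163 165 165 165 164 164 163 161
271 138 144 155 149 148 150 156 157 158 160 164 165 163 160 162 163 161 160 161 161 160 160 162 164 165 166 165 164 163 162
272 149 151 155 157 163 146 148 155 158 159 163 164 163 160 161 163 162 156 153 150 157 157 158 163 165 165 164 160 160 163
273 145 149 162 156 160 157 139 152 157 158 161 163 162 159 161 161 158 153 148 148 154 149 147 158 163 163 162 145 140 144
274 140 142 139 158 160 149 146 152 157 159 160 162 163 159 160 146 140 145 146 148 149 148 148 151 156 153 150 139 125 134
275 139 143 147 159 154 160 163 147 149 157 161 160 158 147 153 134 137 
[... 5059 characters left out ...]
  61  43  42  45  65  67  50  44  47  69  75  52  45  45  44  43  39  61  79  80
291  86  80  48  46  84 114 138 137 121 112  95  70  46  42  49  51  47  47  48  64  68  52  46  43  40  37  37  52  67  69
292  41  40  38  70 105 132 145 147 136 118 113 104  78  51  42  46  48  49  47  48  49  46  45  41  36  35  40  56  66  73
293  29  28  57 103 112 121 142 144 144 124 117 111 104  78  53  42  47  47  48  47  45  44  41  38  39  44  56  65  77  97
294  30  48  86 106 113 133 140 125 133 118 112 110 110 105  87  58  41  42  44  45  43  38  39  49  62  65  62  69 100 117
295  44  80 104 110 110 113 113 111 112 111 111 112 113 111 109  89  62  43  38  40  37  39  58  84  88  70  48  53 101 119
```

Probing sideways found free play of about ±2.3 mm, so the shaft is now about 48° from the hole's axis. It needs roughly 12° more before it bears. I'll centre it and carry on.

```bash
python3 -m inch '[{"gripper":0,"dx":0.0012,"dy":0.0035,"dz":0,"wx":0,"wy":0,"wz":0},{"gripper":0,"dx":0.0017,"dy":0.0048,"dz":0,"wx":0,"wy":0,"wz":-1},{"gripper":0,"dx":0.0022,"dy":0.0061,"dz":0,"wx":0,"wy":0,"wz":-2},{"gripper":0,"dx":0.0027,"dy":0.0074,"dz":0,"wx":0,"wy":0,"wz":-3},{"gripper":0,"dx":0.0032,"dy":0.0087,"dz":0,"wx":0,"wy":0,"wz":-4}]'|grep wrist
python3 fd.py 4
python3 -m inch '[{"gripper":0,"dx":0.0005,"dy":0.0013,"dz":0,"wx":0,"wy":0,"wz":-1},{"gripper":0,"dx":0.0011,"dy":0.0025,"dz":0,"wx":0,"wy":0,"wz":-2},{"gripper":0,"dx":0.0016,"dy":0.0038,"dz":0,"wx":0,"wy":0,"wz":-3},{"gripper":0,"dx":0.0022,"dy":0.005,"dz":0,"wx":0,"wy":0,"wz":-4},{"gripper":0,"dx":0.0022,"dy":0.005,"dz":0,"wx":0,"wy":0,"wz":-4}]'|grep wrist
python3 fd.py 5
```

```text
wrist_force: [0.7, 2.2, -0.9]
t 34.63 phi 157.41 tot [-0.073  0.015  0.065 -0.065] mean -0.015 xy [381.8 310.4 118.4]
wrist_force: [1.8, -0.2, -1.7]
t 35.30 phi 153.43 tot [0.152 0.16  0.068 0.133 0.21 ] mean 0.144 xy [383.9 315.3 118.4]
```

Torque is now building (0.14 N m) and holds at rest, so the shaft is bearing. From here I'll take 1° steps.

```bash
python3 -m inch '[{"gripper":0,"dx":0.0003,"dy":0.0006,"dz":0,"wx":0,"wy":0,"wz":-0.5},{"gripper":0,"dx":0.0006,"dy":0.0012,"dz":0,"wx":0,"wy":0,"wz":-1},{"gripper":0,"dx":0.0006,"dy":0.0012,"dz":0,"wx":0,"wy":0,"wz":-1},{"gripper":0,"dx":0.0006,"dy":0.0012,"dz":0,"wx":0,"wy":0,"wz":-1},{"gripper":0,"dx":0.0006,"dy":0.0012,"dz":0,"wx":0,"wy":0,"wz":-1}]'|grep wrist
python3 fd.py 4
python3 -m inch '[{"gripper":0,"dx":0.0003,"dy":0.0006,"dz":0,"wx":0,"wy":0,"wz":-0.5},{"gripper":0,"dx":0.0006,"dy":0.0012,"dz":0,"wx":0,"wy":0,"wz":-1},{"gripper":0,"dx":0.0006,"dy":0.0012,"dz":0,"wx":0,"wy":0,"wz":-1},{"gripper":0,"dx":0.0006,"dy":0.0012,"dz":0,"wx":0,"wy":0,"wz":-1},{"gripper":0,"dx":0.0006,"dy":0.0012,"dz":0,"wx":0,"wy":0,"wz":-1}]'|grep wrist
python3 fd.py 4; python3 ft.py 2
```

```text
wrist_force: [1.6, -1.4, -0.8]
t 35.92 phi 152.42 tot [0.24  0.198 0.294 0.341] mean 0.269 xy [384.5 316.5 118.4]
wrist_force: [1.3, -2.3, -0.9]
t 36.53 phi 151.42 tot [0.29  0.424 0.35  0.42 ] mean 0.371 xy [385.1 317.7 118.4]
t 36.63 F [ 1.79 -2.92 -0.27] M [-0.557 -0.51   0.195] pose [385.1 317.7 118.4 151.4] rxF+M about eye z: rxF 0.139  tot 0.334
```

```bash
python3 -m inch '[{"gripper":0,"dx":0.0002,"dy":0.0003,"dz":0,"wx":0,"wy":0,"wz":-0.3},{"gripper":0,"dx":0.0004,"dy":0.0006,"dz":0,"wx":0,"wy":0,"wz":-0.5},{"gripper":0,"dx":0.0004,"dy":0.0006,"dz":0,"wx":0,"wy":0,"wz":-0.5},{"gripper":0,"dx":0.0004,"dy":0.0006,"dz":0,"wx":0,"wy":0,"wz":-0.5},{"gripper":0,"dx":0.0004,"dy":0.0006,"dz":0,"wx":0,"wy":0,"wz":-0.5}]'|grep wrist
python3 fd.py 10; python3 ft.py 5
```

```text
wrist_force: [1.2, -3.5, -0.4]
t 37.55 phi 150.92 tot [0.414 0.439 0.402 0.415 0.46  0.356 0.539 0.471 0.472 0.481] mean 0.445 xy [385.5 318.4 118.4]
t 37.8 F [ 0.72 -3.48 -0.62] M [-0.689 -0.278  0.232] pose [385.5 318.4 118.4 150.9] rxF+M about eye z: rxF 0.215  tot 0.447
```

The torque is steady at 0.446 N m. That is well above the thread drag and it climbed with no plateau, so the collar is seated and snug. I'll back off to the free play and draw the blade out.

```bash
python3 -m inch '[{"gripper":0,"dx":-0.0017,"dy":-0.0034,"dz":0,"wx":0,"wy":0,"wz":3},{"gripper":0,"dx":-0.0033,"dy":-0.007,"dz":0,"wx":0,"wy":0,"wz":6},{"gripper":0,"dx":-0.0048,"dy":-0.0106,"dz":0,"wx":0,"wy":0,"wz":9},{"gripper":0,"dx":-0.0062,"dy":-0.0143,"dz":0,"wx":0,"wy":0,"wz":12},{"gripper":0,"dx":-0.0075,"dy":-0.0179,"dz":0,"wx":0,"wy":0,"wz":15}]'
python3 ft.py 3
python3 -m inch '[{"gripper":0,"dx":-0.006,"dy":0.0015,"dz":0,"wx":0,"wy":0,"wz":0},{"gripper":0,"dx":-0.012,"dy":0.003,"dz":0,"wx":0,"wy":0,"wz":0},{"gripper":0,"dx":-0.018,"dy":0.0045,"dz":0,"wx":0,"wy":0,"wz":0},{"gripper":0,"dx":-0.024,"dy":0.006,"dz":0,"wx":0,"wy":0,"wz":0},{"gripper":0,"dx":-0.03,"dy":0.0075,"dz":0,"wx":0,"wy":0,"wz":0}]'|grep wrist
python3 ft.py 2
```

```text
clock: 38.27
eef_pos: [377.9, 300.8, 118.6]
eef_rot: [3.14, -0.0, 2.898]
wrist_force: [0.1, 0.6, -1.8]
finger_gap: 22.4
finger_force: 60.0
t 38.37 F [ 0.03  0.21 -1.43] M [ 0.022 -0.136  0.002] pose [377.9 300.6 118.6 166.1] rxF+M about eye z: rxF -0.016  tot -0.014
wrist_force: [-0.8, 0.8, -0.6]
t 38.88 F [-0.31  0.75 -0.22] M [ 0.021 -0.147 -0.014] pose [346.9 308.3 118.4 165.9] rxF+M about eye z: rxF -0.073  tot -0.087
```

```bash
python3 -m inch '[{"gripper":0,"dx":-0.01,"dy":0.0025,"dz":0,"wx":0,"wy":0,"wz":0},{"gripper":0,"dx":-0.02,"dy":0.005,"dz":0,"wx":0,"wy":0,"wz":0},{"gripper":0,"dx":-0.03,"dy":0.0075,"dz":0,"wx":0,"wy":0,"wz":0},{"gripper":0,"dx":-0.04,"dy":0.01,"dz":0,"wx":0,"wy":0,"wz":0},{"gripper":0,"dx":-0.045,"dy":0.011,"dz":0,"wx":0,"wy":0,"wz":0}]'
python3 -m inch '[{"gripper":0,"dx":0,"dy":0,"dz":0.025,"wx":0,"wy":0,"wz":0},{"gripper":0,"dx":0,"dy":0,"dz":0.05,"wx":0,"wy":0,"wz":0},{"gripper":0,"dx":0,"dy":-0.005,"dz":0.075,"wx":0,"wy":0,"wz":0},{"gripper":0,"dx":0.005,"dy":-0.02,"dz":0.1,"wx":0,"wy":0,"wz":0},{"gripper":0,"dx":0.01,"dy":-0.04,"dz":0.12,"wx":0,"wy":0,"wz":0}]'
python3 - <<'E'
from h import *
C=cam("wrist");s=manip.read_state();print(s["eef_pos"],np.degrees(s["joints"]).round(0));im=manip.camera("wrist");cv2.imwrite("pics/w9.png",im);print(proj(C,(455,281,126)))
T=cam("top");im=manip.camera("top");cv2.imwrite("pics/top9.png",im)
a=cv2.cvtColor(cv2.imread("pics/top0.png"),cv2.COLOR_BGR2GRAY).astype(int);b=cv2.cvtColor(im,cv2.COLOR_BGR2GRAY).astype(int)
print(proj(T,(455,281,126)))
for n,g in (("first",a),("now",b)):
    print(n);[print(v,' '.join("%3d"%k for k in g[v,228:252])) for v in range(220,246)]
E
```

```text
clock: 39.35
eef_pos: [301.6, 319.3, 118.5]
eef_rot: [-3.142, -0.0, 2.896]
wrist_force: [-1.3, -0.5, -0.1]
finger_gap: 22.7
finger_force: 60.0
clock: 39.77
eef_pos: [312.7, 279.3, 240.2]
eef_rot: [3.14, 0.001, 2.898]
wrist_force: [1.2, -0.1, -0.6]
finger_gap: 22.4
finger_force: 60.0
[312.70189621 279.27162047 240.24553235] [ 37.  -2. 104.   0.  78. -39.]
[359.8759906  397.70707698]
[236.92614537 230.43612446]
first
220  91  88  85  79  76  74  72  73  72  70  70  69  68  68  64  67  66  68  85  87  89  95  96  93
221 114 124 125 124 116 112 111 112 113 112 113 111 111 110 109 110 111 115 141 148 147 155 157 154
222 119 145 151 148 131 127 125 116 116 119 117 111 112 112 112 113 112 117 145 152 151 153 153 153
223 131 150 155 155 152 152 148 128 127 134 119 102 104 111 113 112 113 117 145 150 151 151 151 151
224 152 154 155 155 154 153 151 142 143 143 119  84  89 104 108 110 113 118 147 154 154 153 153 154
225 151 153 152 153 153 153 145 143 151 138 110  74  75  88  87  97 107 123 148 152 152 153 154 154
226 140 143 145 143 143 140 128 145 162 136  95  75  85 102 100  93 100 136 149 1
[... 3822 characters left out ...]

239 113 113 114 114 114 113 107 106  97  89  85  82  88 133 163 144 108 114 146 152 153 153 154 154
240 114 115 113 114 115 114 113 113 107 107 106 100 105 154 163 136 111 117 146 153 154 153 154 153
241 115 113 114 115 115 112 113 113 112 114 113 111 121 161 155 124 116 126 148 153 153 152 152 154
242 130 126 124 125 124 116 113 112 112 112 112 114 131 164 150 112 114 143 151 151 152 152 150 150
243 145 145 146 147 145 129 115 112 112 113 113 114 144 164 142 103 113 146 154 152 151 151 150 151
244 119 121 123 124 126 124 106 103 102 102 100 106 153 161 131 102 110 139 146 141 140 140 142 142
245  53  53  50  48  51  53  53  55  54  55  57  90 152 152 115  80  77  85  91  87  87  88  90  93
```

The top view confirms it: the loop has turned about 49° clockwise from its first heading, which fits a seat at 0.86 rad of turn. I'll carry the driver back to its clear spot, laid along the same line but end for end.

```bash
for i in 1 2 3 4; do python3 -m inch '[{"gripper":0,"dx":0.008,"dy":-0.0235,"dz":0,"wx":0,"wy":0,"wz":-2},{"gripper":0,"dx":0.0165,"dy":-0.047,"dz":0,"wx":0,"wy":0,"wz":-4},{"gripper":0,"dx":0.025,"dy":-0.071,"dz":0,"wx":0,"wy":0,"wz":-6},{"gripper":0,"dx":0.033,"dy":-0.095,"dz":0,"wx":0,"wy":0,"wz":-8},{"gripper":0,"dx":0.0413,"dy":-0.1183,"dz":0,"wx":0,"wy":0,"wz":-9.75}]' >/tmp/o; done; cat /tmp/o
python3 -m inch '[{"gripper":0,"dx":0,"dy":0,"dz":-0.03,"wx":0,"wy":0,"wz":0},{"gripper":0,"dx":0,"dy":0,"dz":-0.065,"wx":0,"wy":0,"wz":0},{"gripper":0,"dx":0,"dy":0,"dz":-0.1,"wx":0,"wy":0,"wz":0},{"gripper":0,"dx":0,"dy":0,"dz":-0.125,"wx":0,"wy":0,"wz":0},{"gripper":0,"dx":0,"dy":0,"dz":-0.14,"wx":0,"wy":0,"wz":0}]'
python3 - <<'E'
from h import *
T=cam("top");im=manip.camera("top");cv2.imwrite("pics/top10.png",im)
M=np.array([502,-226,0.])
C=cam("wrist");w=manip.camera("wrist");cv2.imwrite("pics/w10.png",w)
# wood check along the landing strip in the first top picture
a=cv2.imread("pics/top0.png")
for L in range(-90,91,20):
    p=proj(T,M+L*np.array([-.602,.799,0]));print(L,p.round(0),a[int(p[1]),int(p[0])],end=" ")
E
```

```text
clock: 41.53
eef_pos: [478.6, -194.8, 237.3]
eef_rot: [-3.141, -0.001, 2.213]
wrist_force: [0.1, -0.1, -0.5]
finger_gap: 22.2
finger_force: 60.0
clock: 41.95
eef_pos: [476.9, -192.8, 94.4]
eef_rot: [-3.14, -0.004, 2.215]
wrist_force: [-0.1, 0.1, -0.8]
finger_gap: 21.8
finger_force: 60.0
-90 [487. 195.] [113 138 156] -70 [481. 200.] [ 53  88 199] -50 [475. 204.] [19 20 19] -30 [468. 209.] [ 52  85 199] -10 [462. 214.] [ 54  87 199] 10 [455. 219.] [ 91 107 136] 30 [449. 224.] [128 155 174] 50 [442. 229.] [118 135 147] 70 [436. 234.] [127 153 170] 90 [429. 239.] [126 158 179]
```

```bash
python3 -m inch '[{"gripper":0,"dx":0,"dy":0,"dz":-0.025,"wx":0,"wy":0,"wz":0},{"gripper":0,"dx":0,"dy":0,"dz":-0.05,"wx":0,"wy":0,"wz":0},{"gripper":0,"dx":0,"dy":0,"dz":-0.07,"wx":0,"wy":0,"wz":0},{"gripper":0,"dx":0,"dy":0,"dz":-0.08,"wx":0,"wy":0,"wz":0},{"gripper":0,"dx":0,"dy":0,"dz":-0.085,"wx":0,"wy":0,"wz":0}]'
python3 -m inch '[{"gripper":0,"dx":0,"dy":0,"dz":-0.002,"wx":0,"wy":0,"wz":0},{"gripper":0,"dx":0,"dy":0,"dz":-0.004,"wx":0,"wy":0,"wz":0},{"gripper":0,"dx":0,"dy":0,"dz":-0.006,"wx":0,"wy":0,"wz":0},{"gripper":0,"dx":0,"dy":0,"dz":-0.007,"wx":0,"wy":0,"wz":0},{"gripper":0,"dx":0,"dy":0,"dz":-0.007,"wx":0,"wy":0,"wz":0}]'
```

```text
clock: 42.47
eef_pos: [478.2, -193.8, 12.9]
eef_rot: [-3.141, -0.001, 2.215]
wrist_force: [0.3, -0.5, -0.1]
finger_gap: 22.2
finger_force: 60.0
clock: 42.88
eef_pos: [478.4, -194.3, 6.8]
eef_rot: [3.141, 0.001, 2.215]
wrist_force: [-0.7, 0.4, -1.1]
finger_gap: 22.0
finger_force: 60.0
```

```bash
python3 -m inch '[{"gripper":0,"dx":0,"dy":0,"dz":-0.001,"wx":0,"wy":0,"wz":0},{"gripper":0,"dx":0,"dy":0,"dz":-0.002,"wx":0,"wy":0,"wz":0},{"gripper":0,"dx":0,"dy":0,"dz":-0.002,"wx":0,"wy":0,"wz":0},{"gripper":0.1,"dx":0,"dy":0,"dz":-0.002,"wx":0,"wy":0,"wz":0},{"gripper":0.3,"dx":0,"dy":0,"dz":-0.002,"wx":0,"wy":0,"wz":0}]'
python3 -m inch '[{"gripper":0.6,"dx":0,"dy":0,"dz":0,"wx":0,"wy":0,"wz":0},{"gripper":0.6,"dx":0,"dy":0,"dz":0,"wx":0,"wy":0,"wz":0},{"gripper":0.6,"dx":0,"dy":0,"dz":0,"wx":0,"wy":0,"wz":0},{"gripper":0.6,"dx":0,"dy":0,"dz":0,"wx":0,"wy":0,"wz":0},{"gripper":0.6,"dx":0,"dy":0,"dz":0.005,"wx":0,"wy":0,"wz":0}]'
python3 -m inch '[{"gripper":0.6,"dx":0,"dy":0,"dz":0.03,"wx":0,"wy":0,"wz":0},{"gripper":0.6,"dx":0,"dy":0,"dz":0.06,"wx":0,"wy":0,"wz":0},{"gripper":0.6,"dx":0,"dy":0,"dz":0.1,"wx":0,"wy":0,"wz":0},{"gripper":0.6,"dx":0,"dy":0,"dz":0.14,"wx":0,"wy":0,"wz":0},{"gripper":0.6,"dx":0,"dy":0,"dz":0.16,"wx":0,"wy":0,"wz":0}]'
python3 -m inch '[{"gripper":0.6,"dx":0,"dy":0,"dz":0.02,"wx":0,"wy":0,"wz":0},{"gripper":0.6,"dx":0,"dy":0,"dz":0.04,"wx":0,"wy":0,"wz":0},{"gripper":0.6,"dx":0,"dy":0,"dz":0.04,"wx":0,"wy":0,"wz":0},{"gripper":0.6,"dx":0,"dy":0,"dz":0.04,"wx":0,"wy":0,"wz":0},{"gripper":0.6,"dx":0,"dy":0,"dz":0.04,"wx":0,"wy":0,"wz":0}]'
python3 - <<'E'
from h import *
C=cam("wrist");im=manip.camera("wrist");cv2.imwrite("pics/w11.png",im)
hsv=cv2.cvtColor(im,cv2.COLOR_BGR2HSV);m=cv2.inRange(hsv,(5,190,150),(14,255,255))
n,l,st,c=cv2.connectedComponentsWithStats(m)
for i in range(1,n):
    if st[i,4]>150:print(st[i].tolist(),c[i].round(),onz(C,c[i],13).round(1))
T=cam("top");b=manip.camera("top");a=cv2.imread("pics/top0.png");print("top of driver region visible diff")
d=cv2.absdiff(a,b).max(2)
for nm,X in (("tape",(363,183,40)),("nine_volt",None),("spanner",None)):
    pass
for nm,(x0,y0,x1,y1) in {"tape":(270,258,300,295),"spanner":(268,165,305,215),"9V etc":(165,285,235,335),"vice":(300,190,380,270)}.items():
    print(nm,(d[y0:y1,x0:x1]>40).mean().round(3))
E
```

```text
clock: 43.3
eef_pos: [478.5, -194.4, 5.0]
eef_rot: [3.141, 0.001, 2.215]
wrist_force: [-0.1, -0.3, 0.4]
finger_gap: 26.4
finger_force: 0.0
clock: 43.72
eef_pos: [477.8, -194.0, 8.9]
eef_rot: [-3.141, -0.001, 2.215]
wrist_force: [0.2, -0.1, -0.6]
finger_gap: 55.7
finger_force: 0.0
clock: 44.13
eef_pos: [479.1, -194.6, 174.5]
eef_rot: [3.139, 0.005, 2.215]
wrist_force: [0.2, 0.4, 1.0]
finger_gap: 56.6
finger_force: 0.0
clock: 44.55
eef_pos: [477.9, -194.0, 208.5]
eef_rot: [-3.141, -0.001, 2.215]
wrist_force: [0.6, 0.7, -0.2]
finger_gap: 56.4
finger_force: 0.0
[306, 161, 23, 36, 766] [317. 179.] [ 462.1 -170.6   13. ]
[307, 216, 22, 45, 859] [317. 237.] [ 494.4 -213.3   13. ]
top of driver region visible diff
tape 0.0
spanner 0.0
9V etc 0.0
vice 0.0
```

The driver lies on the desk on the planned line, and the tape, spanner, battery and vice regions of the image are unchanged. Handing in.

```bash
python3 -c "
from cell import manip
print(manip.sign_off())"
```

```text
the job is handed in; nothing more can be done
None
```

The lifting eye is turned home by about 49° and snugged at a measured 0.45 N m, the screwdriver lies on the desk clear of the transformer, the tape, spanner, battery and vice look unmoved in the top camera, and the job was handed in at about 45 s.

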